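# Set the roll feeder on its jack leg and put it into drive

### The job

Get the roll feeder ready to run: slide the plywood spreader pad under its raised jack foot so that the whole foot will stand on the plate, then wind the crank clockwise until the foot bears firmly on the pad, which you feel as the crank growing clearly heavier, and stop there without forcing it. Then lay the paper roll lengthwise on the two drums, and last of all lift the lockout collar on the drive lever and push the lever through its gate to the far end, where the collar drops home again.

Things in the scene. Friction and masses are not known exactly. Their poses are not given: they have to be found in the camera images.
- feeder: Grey two-drum roll feeder, 370 mm long, fixed. Origin at the base, 1 to 8 mm above the table (it stands on shims); x points away from the robot, y left along the drums, z up. Right end: gear housing 112 x 100 x 105 mm high, centre y -155, lever on top. Drums run from it to an end plate (y 75 to 85, 101 mm high). Left end: jack tube 58 mm across, axis at x 0, y +145, top 182 mm up.
- jack_axis (a point): Point on the vertical axis of crank and jack, at the top of the jack tube, 182 mm above the feeder's origin.
- spreader_pad: Loose plywood plate 160 x 96 x 12 mm (x, y, z), 0.35 kg. Origin at the centre of its underside. Steel bail handle: a round bar 10 mm thick along the pad's x, its straight top from x +34 to +68 at y 0, axis 43 mm above the underside, legs at x +30 and +72. The plate is bare from x -80 to +25: the foot belongs there, about x -30, y 0.
- jack_foot: Round steel foot, 54 mm across and 6 mm thick, under the jack leg, with a rubber buffer above it (14 N per mm). Origin on the jack axis, 18 mm above its sole.
- foot_sole (a point): Centre of the underside of the jack foot, 27 to 42 mm above the table at the start; each rad of crank lowers it 3.8 mm. The pad goes in under it from the left end (feeder +y), where nothing stands in the way.
- crank_grip (a point): Middle of the crank's upright black grip, a free-turning sleeve 24 mm across, from 195 to 249 mm above the feeder's origin, this point at 225 mm. It runs round the jack axis in a level circle of 60 mm radius and can be held from above with the hand kept at one yaw.
- crank (a joint): Crank angle in rad, clockwise from above, 0 to 2 at the start, stop at 12. At q the grip lies at angle -0.6 - q about z in the feeder's frame (0 = feeder x). Winding free takes about 6 N at the grip; after the foot touches this grows by some 3 N per rad (3 to 5 N more is bearing firmly, 9 N more is forcing it). The gear holds by itself when let go.
- paper_roll: Loose white paper roll with a brown core, 60 mm diameter, 110 mm long, about 0.2 kg, lying on its side on the table to the right of the feeder. Its y is the roll's axis; origin 30 mm from the axis (underneath at the start), it turns as the roll rolls.
- roll_center (a point): Centre of the paper roll, on its axis; 30 mm above the table at the start.
- cradle (a point): Where the roll's centre lies when it rests in the valley between the drums (each 30 mm thick, axes at feeder x -25 and +25, 78 mm up, from y -102 to +72): feeder x 0, y -20, 115 mm up; axes as the feeder's. 30 mm to either side along y also rests well.
- collar_grip (a point): Middle of the lockout collar, a plain ribbed aluminium sleeve 28 mm across and 30 mm long round the drive lever's stem, 56 mm up the stem from the lever's pivot when home. It is gripped from above, fingers on its two sides along the feeder's y, past the lever's black knob (23 mm across), whose top ends 48 mm above this point.
- lock_collar (a joint): Lift of the collar along the lever's stem in m: 0 is home, stop at 0.0145. A spring pulls it home with 3 to 4.5 N. It must be up at least 0.011 for its lugs to pass the steps of the gate.
- drive_lever (a joint): Angle of the drive lever in rad, 0 (start) to 0.70. Pivot at feeder x 0, y -155, 85 mm up, axis along the feeder's y. At 0 it leans 0.35 rad towards the robot (feeder -x), at 0.70 as much away; it stays where it is left and turns with 2 N. From 0.05 to 0.65 it passes only with the collar lifted.

How it is judged:
By the outcome, as a careful person would: the job done as asked, in the order asked, and still so for the second after the job is handed in, with the robot touching nothing.
It also fails if it takes over 72 s, if anything falls off the work surface, if the arm or the gripper's body presses on something with over 40 N, if the wrist force passes 120 N, or if a joint passes its speed limit or range.

### The arm

A 7-joint arm with a two-finger parallel gripper is mounted at the origin on a cart in front of the work surface, level with it; the furniture and walls round the work are solid. World frame = base frame: x ahead of the robot, y to its left, z up, the work surface at z = 0. Lengths are in m, angles in rad, forces in N, time in s.
With the tool pointing down it reaches from about 0.4 to 0.875 m from the base axis. Payload 4.4 kg.
Tool frame: the origin (TCP) lies on the centre line of the jaws, within the pads' length; the fingertips stand 17 mm ahead of it and the grasp point (between the pads) lies 2 mm behind it; y points along the fingers, z is the direction in which the jaws open and shut, and the axes are right-handed (so a half turn about y gives the same grasp; the last joint's range is limited). The gripper opens to 85 mm and grips with 20 to 120 N. Pads are 22 mm wide; open, the fingers measure 114 mm over their backs; the gripper's body (76 mm by 85 mm) begins 54 mm behind the grasp point. The pads swing forward as they close: fully open they stand 13 mm farther back than shut.
Start: joints at [-1.265, 0.628, 0.038, 1.517, -0.027, 0.996, -0.02], TCP at [0.236, 0.606, 0.248] pointing down, gripper open.
Joint ranges: [-3.06, 3.06], [-0.37, 2.12], [-1.25, 1.32], [0.18, 2.47], [-1.1, 4.24], [0.23, 1.98], [-2.94, 2.94]. Speed limits (rad/s): [2.57, 2.57, 3.14, 3.14, 3.14, 3.14, 3.14].

### API

Orientations are given as a unit quaternion [x, y, z, w].
In Python, from workcell import env gives the robot as it stands.
- The arm moves only by the shell command python3 -m handwheel 'ROWS' [OPENING] [FORCE]. ROWS is JSON, one flat list of numbers, 6 for each row, row after row: the shift along the world's x, y, z in m, then the turn, a rotation vector about the world's x, y, z in degrees. In form: [x, y, z, ax, ay, az, x, y, z, ax, ay, az, ...]. A call has 1 to 20 rows; each row shifts and turns the commanded pose from where the row before left it; what a row does not reach is not made up. A row lasts 1/8 s, in which the tool goes at most 62.5 mm and 10.7 degrees, less where a joint would pass 70% of its speed; a pose out of reach is approached as far as the arm can. A call is refused whole if a number of a shift passes 0.0625 or a number of a turn 10.7, either way. A call with a gripper value outside its range is refused whole. OPENING is the closure, from 0 (fully open) to 1 (shut), set as the call begins (- or left out, the last holds). The fingers move at their own pace and stop on an object; FORCE is the grip in N (left out, the last holds). Time passes only in rows, so rows that do not move let the fingers close. It gives the time, the measured TCP pose, the force and the opening at its end, in the units of the state.
- env.read_state(): the state, without advancing time (a new reading comes with each control period).
- env.grab_frame(name): name is "scene" or "top" or "wrist"; returns (picture, depth): 420x560x3 uint8, blue, green, red; 420x560 float32, m along the optical axis (not along the pixel's ray), 0 where there is no reading.
- env.get_calibration(name): a dict with "mtx" (3x3 intrinsics, pixels), "dist_coeffs" ([k1, k2, p1, p2, k3] as OpenCV has them; the pictures are not rectified), "position" and "orientation" of the camera in the world. Camera axes: x right, y down, z forward; pixel columns grow to the right and rows downward; lengths in m; the calibration is good to about 2 mm. A picture is of the moment at which its call begins: read the wrist's pose just before it. get_calibration takes no time and is no camera call; for the wrist camera it gives the pose at the moment of the call.
- env.hand_in(): hands the job in, once; it reports no verdict.
The state is a dict: "t": time; "qpos": joint angles; "joint_vel": joint speeds; "effort": joint torques, N m; "position": TCP position; "tool_rot": TCP orientation; "contact_force": force on the tool from outside, world axes, zero at the start; "moment": the same for the moment, N m; "finger_gap": finger opening in m.
Only numpy, scipy, OpenCV 4.12 (cv2) and the standard library are available. Lean on these libraries where they do the work, as an engineer would, in place of code of your own. Each camera call takes 0.05 s, during which the arm holds its last target.

## Working session

There is one attempt and no reset: what is moved stays moved. The work goes in short steps, Python scripts to look and compute and a shell command to move; the robot and the scene stay as the last step left them, time stands still between calls to the robot, and variables do not carry over. Pictures are saved under pics/ and viewed, and the job is handed in when it is done.

```bash
ls; mkdir -p pics; cat > h.py <<'E'
import numpy as np, cv2
from workcell import env
from scipy.spatial.transform import Rotation as R
def cap(n,tag):
    cal=env.get_calibration(n); p,d=env.grab_frame(n)
    cv2.imwrite(f'pics/{tag}.png',p); np.savez(f'pics/{tag}.npz',p=p,d=d,K=cal['mtx'],D=cal['dist_coeffs'],t=cal['position'],q=cal['orientation'])
    return p,d
def load(tag): return np.load(f'pics/{tag}.npz')
def ray(f,u,v):
    n=cv2.undistortPoints(np.array([[[u,v]]],float),f['K'],f['D'])[0,0]
    return R.from_quat(f['q']).as_matrix()@np.array([n[0],n[1],1.0])
def pd(f,u,v,r=1):
    d=f['d'][int(v)-r:int(v)+r+1,int(u)-r:int(u)+r+1]; d=d[d>0]
    return f['t']+ray(f,u,v)*np.median(d) if d.size else None
def pz(f,u,v,z):
    r=ray(f,u,v); return f['t']+r*(z-f['t'][2])/r[2]
def proj(f,P):
    Rm=R.from_quat(f['q']).as_matrix().T
    return cv2.projectPoints((Rm@(np.atleast_2d(P)-f['t']).T).T.reshape(-1,1,3),np.zeros(3),np.zeros(3),f['K'],f['D'])[0][:,0]
def cloud(f):
    h,w=f['d'].shape; v,u=np.mgrid[:h,:w]
    n=cv2.undistortPoints(np.stack([u,v],-1).reshape(-1,1,2).astype(float),f['K'],f['D'])[:,0]
    r=np.c_[n,np.ones(len(n))]@R.from_quat(f['q']).as_matrix().T
    return (f['t']+r*f['d'].reshape(-1,1)).reshape(h,w,3)
def crop(tag,x0,y0,x1,y1,s,out):
    p=load(tag)['p'][y0:y1,x0:x1]; cv2.imwrite(f'pics/{out}.png',cv2.resize(p,None,fx=s,fy=s,interpolation=cv2.INTER_CUBIC))
E
python3 - <<'E'
from h import *
print(env.read_state())
for n in ('scene','top','wrist'):
    cap(n,n+'0'); c=env.get_calibration(n); print(n,c)
E
```

```text
pics
{'t': 0.0, 'qpos': array([-1.26479425,  0.62937236,  0.03843683,  1.51838768, -0.02702292,
        0.99628771, -0.01997245]), 'joint_vel': array([-0.00139976, -0.00065633,  0.00147636,  0.00115345,  0.0009074 ,
       -0.00021945,  0.00097091]), 'effort': array([ 4.38646466e-04, -5.63431621e+01,  1.22656748e+00, -1.93458509e+01,
        1.09482018e-02,  1.01734136e-02, -4.72667708e-06]), 'position': array([0.23588728, 0.60504056, 0.24736566]), 'tool_rot': array([ 0.69559783, -0.1308143 ,  0.13056462, -0.69425079]), 'contact_force': array([-0.44117335,  0.08527716, -0.3986462 ]), 'moment': array([-0.04705274, -0.04895501,  0.02909447]), 'finger_gap': 0.08522959079532383}
scene {'mtx': array([[502.56643474,   0.        , 281.02880709],
       [  0.        , 502.56643474, 202.42641113],
       [  0.        ,   0.        ,   1.        ]]), 'dist_coeffs': array([0.05113284, 0.        , 0.        , 0.        , 0.        ]), 'position': array([-0.32511815, -0.46452514,  1.3259824 ]), 'orientation': array([ 0.81060813, -0.47471361,  0.17253903, -0.2962967 ])}
top {'mtx': array([[541.95049025,   0.        , 275.17448261],
       [  0.        , 541.95049025, 207.39508968],
       [  0.        ,   0.        ,   1.        ]]), 'dist_coeffs': array([-0.14726049,  0.        ,  0.        ,  0.        ,  0.        ]), 'position': array([0.33191629, 0.03309664, 1.68202036]), 'orientation': array([-0.70196969,  0.70926525, -0.04975331,  0.04130334])}
wrist {'mtx': array([[297.79384076,   0.        , 280.91912655],
       [  0.        , 297.79384076, 207.30791143],
       [  0.        ,   0.        ,   1.        ]]), 'dist_coeffs': array([0.00989875, 0.        , 0.        , 0.        , 0.        ]), 'position': array([0.16795183, 0.63163055, 0.37263912]), 'orientation': array([0.81674849, 0.55885744, 0.08015256, 0.11906231])}
```

View pics/scene0.png

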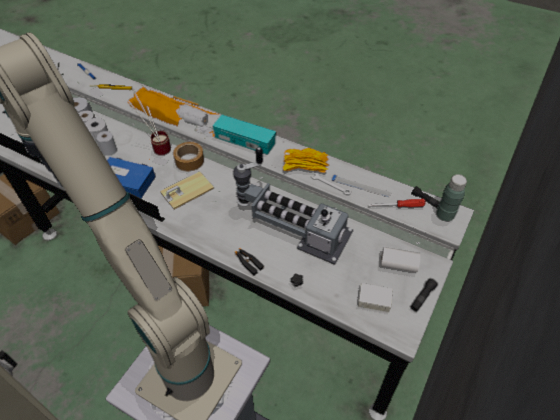

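View pics/top0.png

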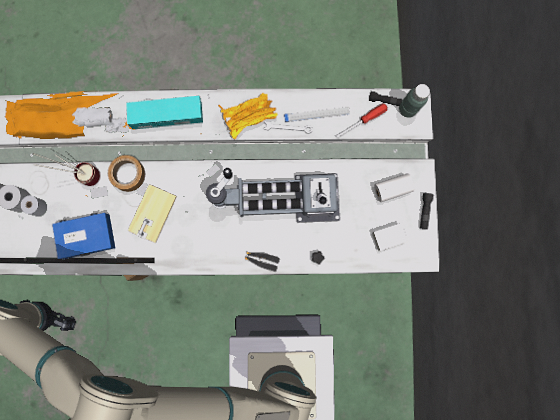

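View pics/wrist0.png

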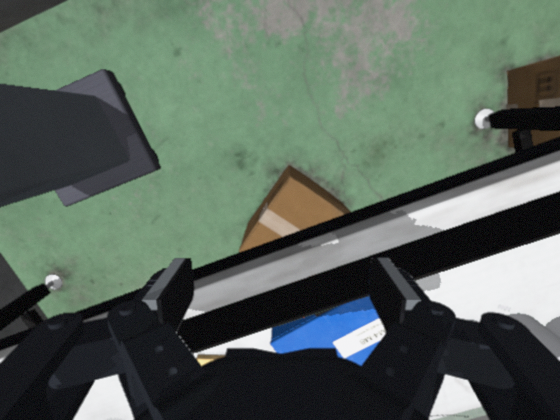

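```bash
python3 - <<'E'
from h import *
crop('top0',110,145,360,275,3.2,'c1'); crop('top0',350,160,440,265,5,'c2'); crop('scene0',140,120,460,310,2.5,'c3')
f=load('top0')
c=cloud(f)
np.set_printoptions(precision=3,suppress=True)
for n,u,v in [('roll?',392,187),('roll2?',387,237),('table',360,150),('table2',300,240),('hous',310,205),('jack',215,183),('knob',320,200),('grip',227,172),('pad',152,210),('rail',40,261),('rail',150,261),('back',300,150),('backsh',350,100)]: print(n,pd(f,u,v))
E
```

```text
roll? [ 0.602 -0.346  0.06 ]
roll2? [ 0.45  -0.33   0.037]
table [ 0.738 -0.266 -0.027]
table2 [ 0.447 -0.064 -0.   ]
hous [ 0.542 -0.089  0.111]
jack [0.597 0.182 0.181]
knob [ 0.545 -0.111  0.186]
grip [0.613 0.143 0.256]
pad [0.544 0.397 0.012]
rail [0.383 0.725 0.08 ]
rail [0.384 0.391 0.056]
back [ 0.739 -0.071 -0.026]
backsh [ 0.898 -0.235  0.002]
```

View pics/c1.png

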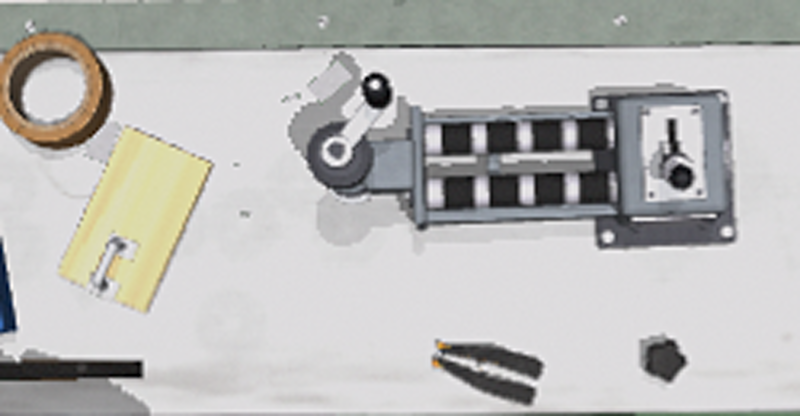

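View pics/c2.png

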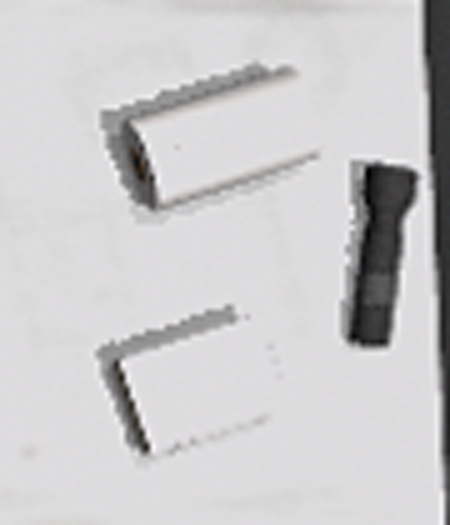

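View pics/c3.png

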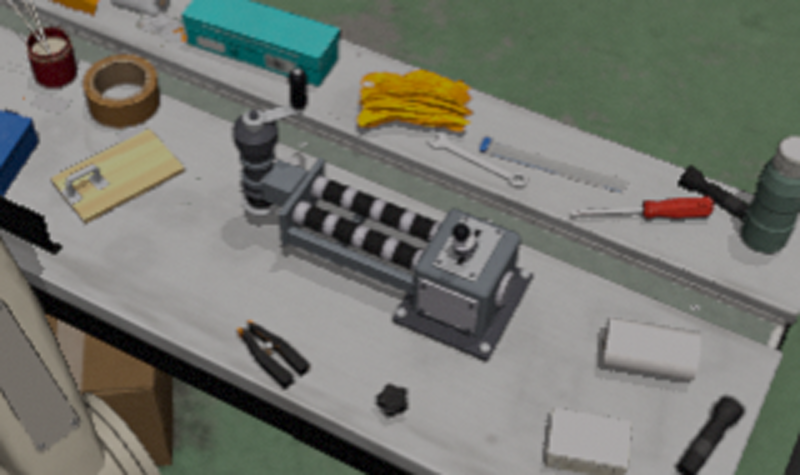

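```bash
python3 - <<'E'
from h import *
np.set_printoptions(precision=4,suppress=True)
for tag in ('top0','scene0'):
    f=load(tag); c=cloud(f); X,Y,Z=c[...,0],c[...,1],c[...,2]
    def sel(x0,x1,y0,y1,z0,z1): return c[(X>x0)&(X<x1)&(Y>y0)&(Y<y1)&(Z>z0)&(Z<z1)]
    def rect(n,P):
        r=cv2.minAreaRect(P[:,:2].astype(np.float32)); print(tag,n,len(P),'c',np.array(r[0]),'s',np.array(r[1]),'a',r[2],'zmed',np.median(P[:,2]))
    rect('housing',sel(.45,.66,-.25,-.02,.098,.118))
    rect('endplate',sel(.45,.66,.04,.13,.095,.115))
    rect('jacktop',sel(.5,.66,.12,.26,.172,.192))
    rect('grip',sel(.5,.72,.08,.3,.235,.27))
    rect('crankarm',sel(.5,.72,.08,.3,.192,.225))
    rect('knob',sel(.45,.62,-.2,-.05,.165,.21))
    rect('pad',sel(.4,.66,.3,.47,.008,.02))
    rect('handle',sel(.4,.66,.3,.5,.035,.06))
    rect('roll',sel(.5,.7,-.45,-.25,.03,.07))
    rect('rolltop',sel(.5,.7,-.45,-.25,.056,.066))
    rect('roll',sel(.38,.52,-.45,-.25,.02,.07))
    rect('rail',sel(.36,.41,.3,.75,.02,.2)); print(sel(.36,.41,.3,.75,.0,.3)[:,2].max() if 1 else 0)
    t=sel(.42,.5,-.05,.3,-.02,.01); print('table',np.median(t[:,2]))
E
```

```text
top0 housing 1160 c [ 0.576  -0.0953] s [0.1156 0.1484] a 1.5078052282333374 zmed 0.10939650473902829
top0 endplate 359 c [0.5729 0.0852] s [0.1083 0.0879] a 1.9652457237243652 zmed 0.10004333134829868
top0 jacktop 223 c [0.5739 0.1799] s [0.0563 0.0673] a 88.61563110351562 zmed 0.1835944014593467
top0 grip 67 c [0.6154 0.1433] s [0.0213 0.0218] a 1.8532975912094116 zmed 0.2513168017733707
top0 crankarm 179 c [0.5913 0.1633] s [0.0357 0.0821] a 60.79984664916992 zmed 0.19901376059935383
top0 knob 48 c [ 0.5456 -0.1202] s [0.0201 0.0199] a 61.74678039550781 zmed 0.18505607188561013
top0 pad 1296 c [0.5318 0.3857] s [0.251  0.1663] a 0.37329909205436707 zmed 0.012614751433642324
top0 handle 239 c [0.558  0.4515] s [0.1943 0.0808] a 7.749411106109619 zmed 0.04640875758732044
top0 roll 701 c [ 0.566  -0.3712] s [0.147  0.1129] a 20.660348892211914 zmed 0.054430094133616214
top0 rolltop 268 c [ 0.6035 -0.3575] s [0.0437 0.1103] a 19.019386291503906 zmed 0.05941812367380939
top0 roll 643 c [ 0.4623 -0.3775] s [0.0627 0.1713] a 17.723379135131836 zmed 0.034658141860207214
top0 rail 357 c [0
[... 666 characters left out ...]
222 0.0208] a 28.908153533935547 zmed 0.1825350470556596
scene0 pad 805 c [0.5462 0.3891] s [0.1588 0.2247] a 89.149169921875 zmed 0.01212541289810698
scene0 handle 187 c [0.5618 0.428 ] s [0.1816 0.0884] a 26.190845489501953 zmed 0.04519149492940522
scene0 roll 665 c [ 0.6013 -0.3577] s [0.064  0.1096] a 16.505048751831055 zmed 0.05439037654865486
scene0 rolltop 274 c [ 0.5999 -0.3578] s [0.04   0.1079] a 18.17825698852539 zmed 0.059379413121004476
scene0 roll 720 c [ 0.4624 -0.3778] s [0.0694 0.1693] a 17.062707901000977 zmed 0.03458079893878119
scene0 rail 318 c [0.3769 0.4459] s [0.0108 0.1191] a 0.4083651006221771 zmed 0.057005019260603196
0.08905141094388469
table -0.000915486234450924
```

```bash
cat > ov.py <<'E'
from h import *
import sys
def overlay(tag,fx,fy,yaw,s,box,sc,out,pad=None,roll=None,q=None):
    f=load(tag); x0,y0,x1,y1=box
    im=cv2.resize(f['p'][y0:y1,x0:x1],None,fx=sc,fy=sc,interpolation=cv2.INTER_CUBIC)
    def line(P,Rm,o,col,closed=True):
        W=o+np.array(P,float)@Rm.T
        px=((proj(f,W)-[x0,y0]+.5)*sc-.5)
        cv2.polylines(im,[np.round(px*8).astype(np.int32)],closed,col,1,cv2.LINE_AA,3)
    F=R.from_euler('z',yaw).as_matrix(); o=np.array([fx,fy,s])
    a=np.linspace(0,2*np.pi,40)
    line([[x,y,.105] for x,y in((-.056,-.205),(.056,-.205),(.056,-.105),(-.056,-.105))],F,o,(0,0,255))
    line([[x,y,.101] for x,y in((-.05,.075),(.05,.075),(.05,.085),(-.05,.085))],F,o,(0,0,255))
    line([[.029*np.cos(t),.145+.029*np.sin(t),.182] for t in a],F,o,(0,255,0))
    if q is not None:
        g=-.6-q; line([[.06*np.cos(g)+.012*np.cos(t),.145+.06*np.sin(g)+.012*np.sin(t),.249] for t in a],F,o,(255,0,255))
    # knob top : collar at 56 up stem, knob top 104 up stem
    k=np.array([-np.sin(.35)*.104,-.155,.085+np.cos(.35)*.104]); line([k+[.0115*np.cos(t),.0115*np.sin(t),0] for t in a],F,o,(255,0,0))
    if pad is not None:
        px,py,pw=pad; P=R.from_euler('z',pw).as_matrix(); po=np.array([px,py,0])
        line([[x,y,.012] for x,y in((-.08,-.048),(.08,-.048),(.08,.048),(-.08,.048))],P,po,(0,0,255))
        line([[.034,0,.048],[.068,0,.048]],P,po,(255,0,0))
    if roll is not None:
        px,py,pw=roll; P=R.from_euler('z',pw).as_matrix(); po=np.array([px,py,0.03])
        line([[.03,-.055,0],[.03,.055,0],[-.03,.055,0],[-.03,-.055,0]],P,po,(0,0,255)); line([[0,-.055,.03],[0,.055,.03]],P,po,(0,255,0))
    cv2.imwrite(f'pics/{out}.png',im)
E
python3 - <<'E'
from ov import *
# fit housing edges
for tag in ('top0','scene0'):
    f=load(tag); c=cloud(f)
    X,Y,Z=[c[...,i] for i in range(3)]
    P=c[(X>.48)&(X<.66)&(Y>-.19)&(Y<-.055)&(Z>.103)&(Z<.116)]
    r=cv2.minAreaRect(P[:,:2].astype(np.float32)); print(tag,r,np.median(P[:,2]))
    H=c[(X>.4)&(X<.7)&(Y>.28)&(Y<.48)&(Z>.009)&(Z<.018)]
    print('pad',cv2.minAreaRect(H[:,:2].astype(np.float32)))
    H=c[(X>.45)&(X<.6)&(Y>.33)&(Y<.46)&(Z>.035)&(Z<.055)&(f['p'].min(2)>110)]
    print('bail',len(H),cv2.minAreaRect(H[:,:2].astype(np.float32)))
a=1.6*np.pi/180
overlay('top0',.577,.038,a,.003,(190,150,350,235),5,'o1',q=.3)
overlay('scene0',.577,.038,a,.003,(220,140,370,260),5,'o2',q=.3)
E
```

```text
top0 ((0.5780041217803955, -0.11643940210342407), (0.11094757169485092, 0.10423716902732849), 1.709990382194519) 0.10991491504395623
pad ((0.5549498796463013, 0.3798571825027466), (0.19684258103370667, 0.2835537791252136), 89.4127197265625)
bail 51 ((0.48761776089668274, 0.41836243867874146), (0.010504432022571564, 0.050441231578588486), 65.2051773071289)
scene0 ((0.5751596689224243, -0.11360479891300201), (0.11584934592247009, 0.11156277358531952), 2.5391218662261963) 0.10956882999384421
pad ((0.5625767111778259, 0.3794177770614624), (0.20748774707317352, 0.2458408921957016), 84.61279296875)
bail 36 ((0.48393428325653076, 0.41969960927963257), (0.012855500914156437, 0.04255027323961258), 69.88037109375)
```

View pics/o1.png

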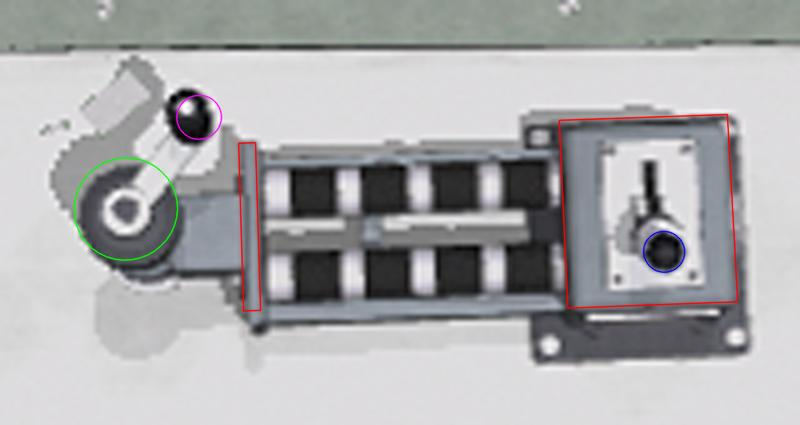

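View pics/o2.png

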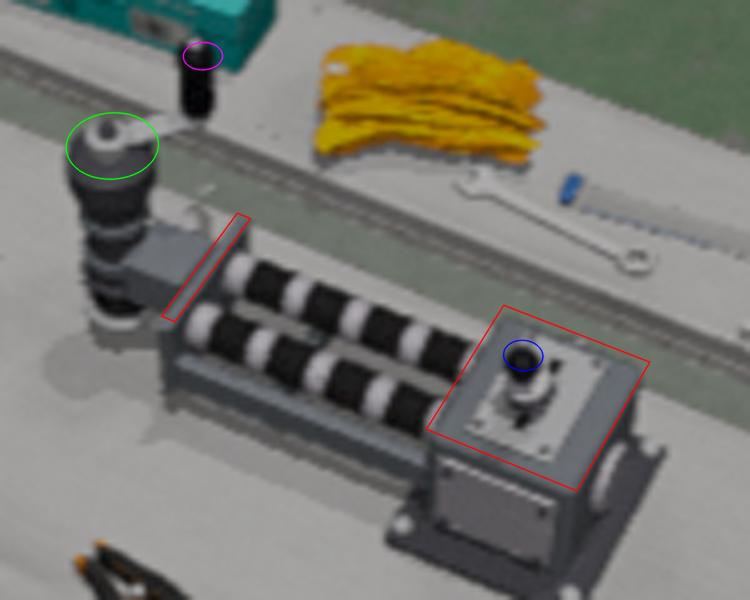

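```bash
python3 - <<'E'
from ov import *
np.set_printoptions(precision=4,suppress=True)
f=load('top0')
cs=[pz(f,110+(x+.5)/3.2-.5,145+(y+.5)/3.2-.5,.012) for x,y in((127,125),(213,160),(148,313),(60,272))]
cs=np.array(cs); print(cs)
m=cs.mean(0); dx=(cs[2]+cs[3]-cs[0]-cs[1])/2; dy=(cs[2]+cs[1]-cs[0]-cs[3])/2
print(m,np.linalg.norm(dx),np.linalg.norm(dy)); 
w=np.arctan2(dx[1],dx[0]); print('padyaw',w, np.arctan2(dy[1],dy[0])+np.pi/2-0)
overlay('top0',.576,.0375,.026,.003,(110,145,360,275),3.2,'o1',pad=(m[0],m[1],w),q=.18)
overlay('top0',.576,.0375,.026,.003,(350,160,440,265),5,'o2',roll=(.601,-.3578,.3))
for n,u,v in [('box',85,240),('boxR',111,235),('boxR',108,215),('tape',126,160),('tapeinner',140,175)]: print(n,pd(f,u,v))
s=env.read_state(); print(R.from_quat(s['tool_rot']).as_matrix())
E
```

```text
[[0.6271 0.4066 0.012 ]
 [0.5914 0.3208 0.012 ]
 [0.4422 0.3826 0.012 ]
 [0.4827 0.4701 0.012 ]]
[0.5358 0.395  0.012 ] 0.1595827259683882 0.09461918542489796
padyaw 2.7381657881177306 -0.4142394059686856
box [0.4481 0.5948 0.052 ]
boxR [0.4656 0.5228 0.0203]
boxR [0.5294 0.537  0.0101]
tape [0.6978 0.4756 0.0419]
tapeinner [0.6489 0.429  0.0455]
[[ 0.9317 -0.0005  0.3633]
 [-0.3633 -0.0014  0.9317]
 [-0.     -1.     -0.0015]]
```

View pics/o1.png

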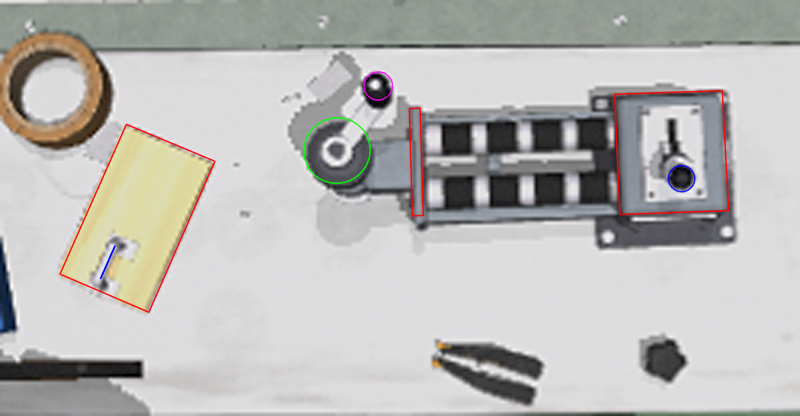

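View pics/o2.png

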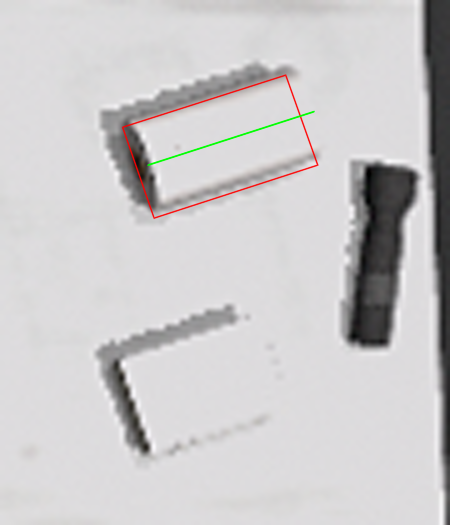

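```bash
python3 -m handwheel '[0.036,-0.027,0,0,0,-1,0.036,-0.027,0,0,0,-1,0.036,-0.027,-0.005,0,0,0,0.036,-0.027,-0.005,0,0,0,0.036,-0.027,-0.02,0,0,0,0.036,-0.027,-0.03,0,0,0,0.037,-0.028,-0.04,0,0,0,0,0,-0.05,0,0,0,0,0,0,0,0,0]' 0.3 60
python3 - <<'E'
from h import *
cap('wrist','w1')
E
```

```text
t: 1.27
position: [0.4866, 0.413, 0.0943]
tool_rot: [0.695, -0.145, 0.141, -0.69]
contact_force: [-0.1, 0.3, 1.3]
finger_gap: 0.0595
```

View pics/w1.png

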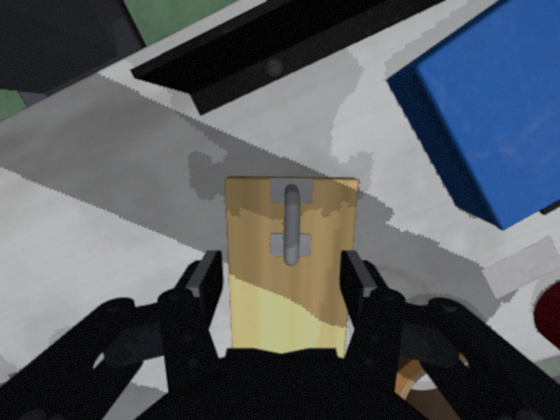

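```bash
python3 - <<'E'
from h import *
f=load('w1')
for u,v in ((292,187),(292,222),(292,260)): print(pz(f,u,v,.048),pd(f,u,v))
E
```

```text
[0.45694644 0.43210362 0.048     ] [0.46195571 0.43068724 0.02443186]
[0.47703019 0.42369895 0.048     ] [0.47715327 0.42365822 0.04762651]
[0.50046795 0.41388834 0.048     ] [0.50066637 0.41381758 0.04757427]
```

```bash
python3 - <<'E'
from h import *
f=load('w1')
for u,v in ((225,178),(358,178),(345,352)): print(pz(f,u,v,.012),pd(f,u,v+2))
print(f['t'],env.get_calibration('wrist')['position'],env.read_state()['position'])
E
python3 - <<'E'
from h import *
cap('scene','s1'); crop('s1',120,120,300,260,4,'s1c')
E
```

```text
[0.43995542 0.38891065 0.012     ] [0.44130988 0.38809881 0.0113309 ]
[0.47692715 0.47512449 0.012     ] [ 0.481878    0.47666089 -0.00092368]
[0.61303268 0.41613249 0.012     ] [0.4769471 0.4345831 0.1593546]
[0.42045871 0.44242058 0.21967119] [0.42106421 0.44406694 0.22228817] [0.48774631 0.4152158  0.09707362]
```

View pics/s1c.png

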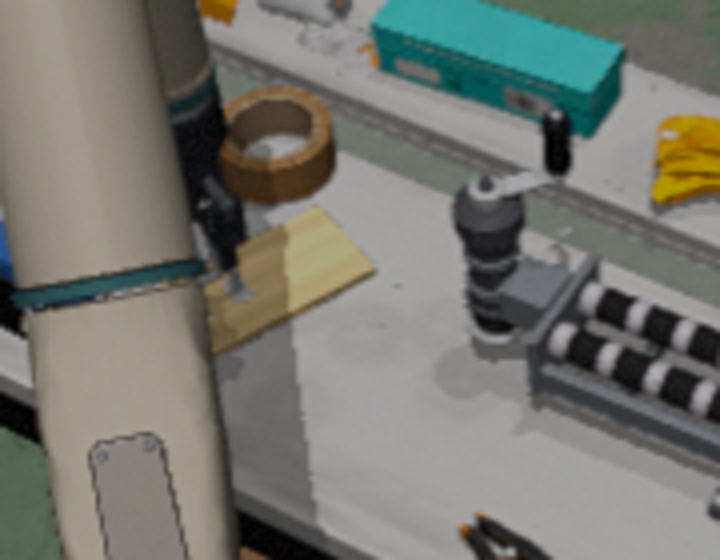

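```bash
python3 - <<'E'
from h import *
cap('wrist','w2'); crop('w2',200,150,380,280,4,'w2c'); print(env.read_state()['position'])
E
```

```text
[0.48928661 0.41738684 0.10011831]
```

View pics/w2c.png

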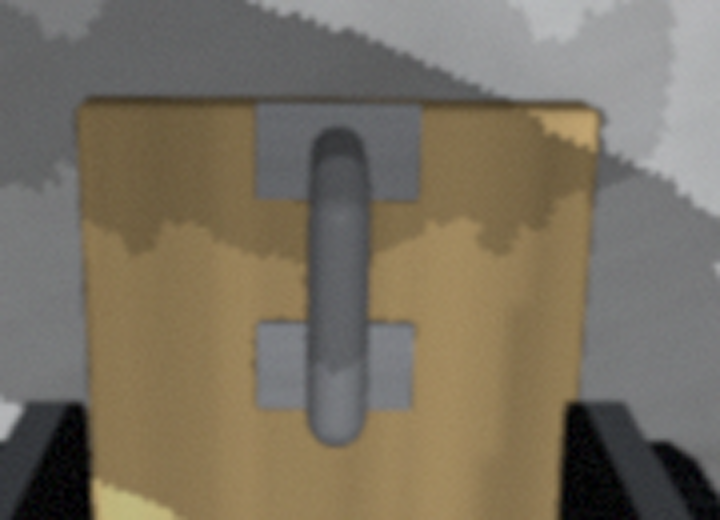

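```bash
python3 - <<'E'
from h import *
f=load('w2')
for u,v in ((285,182),(284.6,222),(284.2,260)): print(pz(f,u,v,.046),pd(f,u,v))
for u,v in ((220,175),(349.5,177)): print(pz(f,u,v,.012))
s=env.read_state(); print(s['position'],s['contact_force'],s['joint_vel'],s['t'])
E
```

```text
[0.4562358  0.43296147 0.046     ] [0.46220783 0.43086683 0.0152792 ]
[0.4798432  0.42268312 0.046     ] [0.47946961 0.42282697 0.04714259]
[0.5040882  0.41211191 0.046     ] [0.50383116 0.41221473 0.04655503]
[0.43973139 0.38966476 0.012     ]
[0.47777706 0.47478585 0.012     ]
[0.48928661 0.41738684 0.10011831] [ 0.70994817 -0.34555033  0.18228079] [-0.00576208 -0.02095826  0.00510961 -0.00870106  0.00040112 -0.00485929
 -0.00109004] 1.425
```

```bash
python3 -m handwheel '[-0.003,0.004,-0.02,0,0,0,0,0,-0.02,0,0,0,0,0,-0.017,0,0,0,0,0,0,0,0,0,0,0,0,0,0,0]'
python3 -m handwheel '[0,0,0,0,0,0,0,0,0,0,0,0,0,0,0,0,0,0]' 1 80
python3 - <<'E'
from h import *
cap('wrist','w3')
E
```

```text
t: 2.05
position: [0.4864, 0.4196, 0.0413]
tool_rot: [-0.692, 0.143, -0.143, 0.693]
contact_force: [0.6, -0.3, 0.5]
finger_gap: 0.0599
t: 2.42
position: [0.4864, 0.4198, 0.042]
tool_rot: [-0.692, 0.143, -0.143, 0.693]
contact_force: [0.3, -0.4, -0.2]
finger_gap: 0.0073
```

View pics/w3.png

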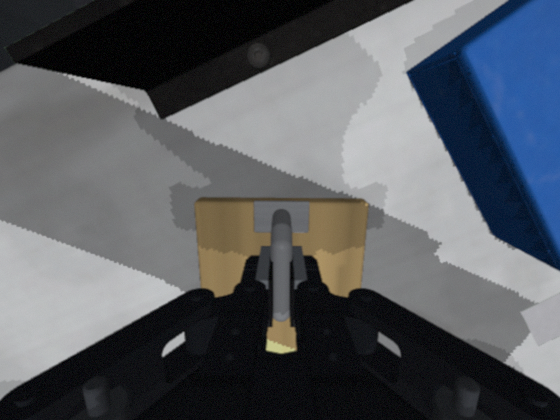

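```bash
python3 -m handwheel '[0,0,0.006,0,0,0,0.004,0,0,0,0,-6,0.013,0,0,0,0,-9.5,0.013,0,0,0,0,-9.5,0.014,0,0,0,0,-9.5,0.013,0,0,0,0,-9.5,0.013,0,0,0,0,-9.5,0.012,0,0,0,0,-8,0.002,-0.01,0,0,0,-3,0,-0.02,0,0,0,0,0,-0.02,0,0,0,0,0,0,0,0,0,0,0,0,0,0,0,0]'
python3 - <<'E'
from h import *
cap('wrist','w4'); cap('scene','s4'); crop('s4',120,120,300,260,4,'s4c')
print(env.read_state()['position'])
E
```

```text
t: 4.1
position: [0.5701, 0.3701, 0.0476]
tool_rot: [-0.509, 0.491, -0.49, 0.51]
contact_force: [0.1, 0.3, -3.6]
finger_gap: 0.0075
[0.569817   0.37096677 0.04744079]
```

View pics/w4.png

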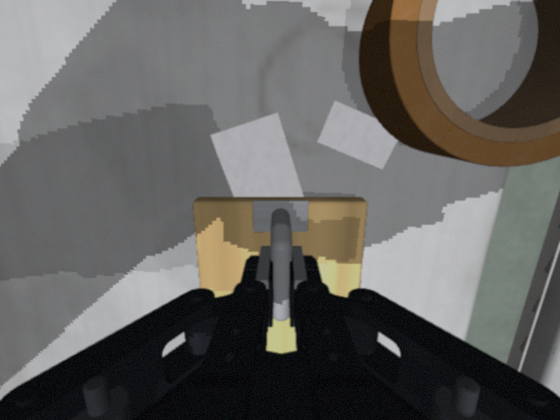

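View pics/s4c.png

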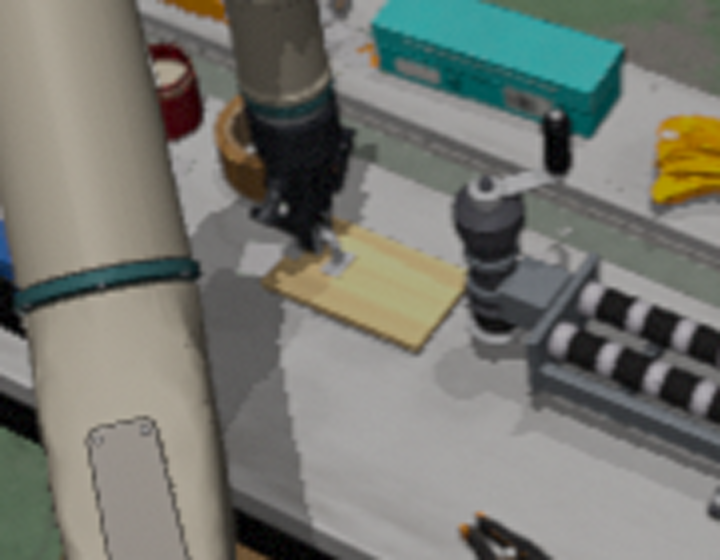

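```bash
python3 -m handwheel '[0,-0.02,0,0,0,0,0,-0.026,0,0,0,0,0,-0.026,0,0,0,0,0,-0.022,0,0,0,0,0,-0.012,0,0,0,0,0,0,0,0,0,0,0,0,0,0,0,0]'
python3 - <<'E'
from h import *
cap('scene','s5'); crop('s5',180,140,300,240,6,'s5c'); cap('wrist','w5');cap('top','t5'); crop('t5',150,145,280,235,6,'t5c')
s=env.read_state();print(s['position'],s['contact_force'],R.from_quat(s['tool_rot']).as_matrix()[:,2])
E
```

```text
t: 5.08
position: [0.57, 0.2652, 0.0473]
tool_rot: [-0.509, 0.49, -0.49, 0.51]
contact_force: [-0.3, 0.5, -3.4]
finger_gap: 0.0071
[0.569901   0.26497557 0.04725029] [-0.42957467 -0.39085054 -2.7287082 ] [9.99197581e-01 4.00522903e-02 8.88261674e-05]
```

View pics/s5c.png

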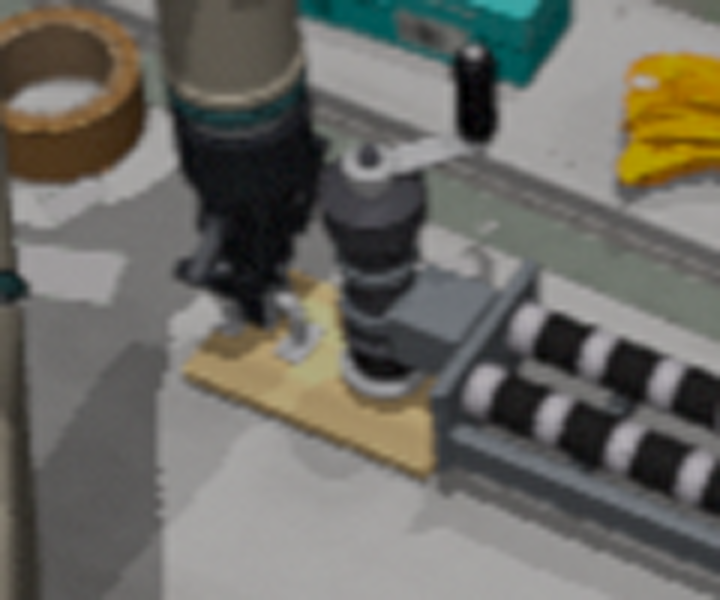

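View pics/t5c.png

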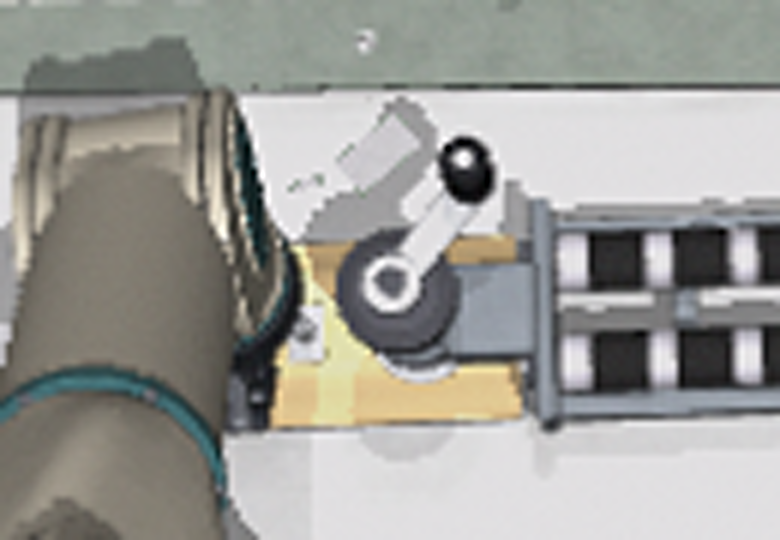

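View pics/w5.png

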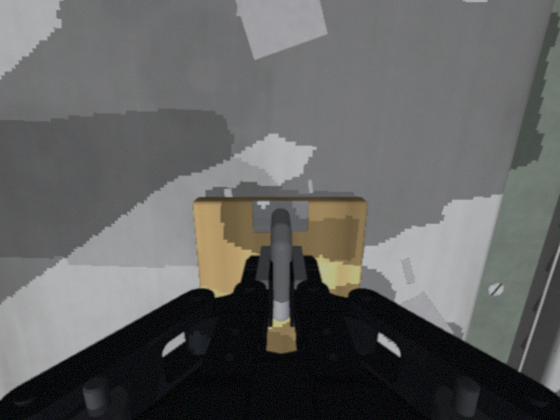

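```bash
python3 - <<'E'
from h import *
f=load('t5')
for x,y in ((300,427),(500,420),(320,241),(500,238),(518,395)): print(pz(f,150+(x+.5)/6-.5,145+(y+.5)/6-.5,.018))
print('jack',pz(f,150+(399)/6-.5,145+(290.5)/6-.5,.182+.003))
E
```

```text
[0.52362655 0.24616292 0.018     ]
[0.52629715 0.14284572 0.018     ]
[0.62079333 0.23645181 0.018     ]
[0.62139384 0.14277889 0.018     ]
[0.53918719 0.13353954 0.018     ]
jack [0.56823904 0.17915486 0.185     ]
```

```bash
python3 -m handwheel '[0,0,-0.004,0,0,0,0,0,-0.0025,0,0,0,0,0,0,0,0,0]'
python3 -m handwheel '[0,0,0,0,0,0,0,0,0,0,0,0,0,0,0,0,0,0,0,0,0.02,0,0,0,0,0.005,0.05,0,0,0,0,0.005,0.05,0,0,0,0,0,0.05,0,0,0,0,0,0.05,0,0,0,0,-0.02,0.04,0,0,0]' 0.3
python3 - <<'E'
from h import *
cap('top','t6'); crop('t6',150,145,280,235,6,'t6c'); cap('scene','s6'); crop('s6',180,120,300,220,6,'s6c')
print(env.read_state()['position'])
E
```

```text
t: 5.6
position: [0.57, 0.2643, 0.0419]
tool_rot: [-0.509, 0.49, -0.49, 0.51]
contact_force: [-2.0, 0.6, 6.3]
finger_gap: 0.0073
t: 6.72
position: [0.57, 0.2553, 0.3045]
tool_rot: [-0.509, 0.49, -0.49, 0.512]
contact_force: [1.1, 1.4, -0.3]
finger_gap: 0.0596
[0.57323537 0.25101117 0.30773281]
```

View pics/t6c.png

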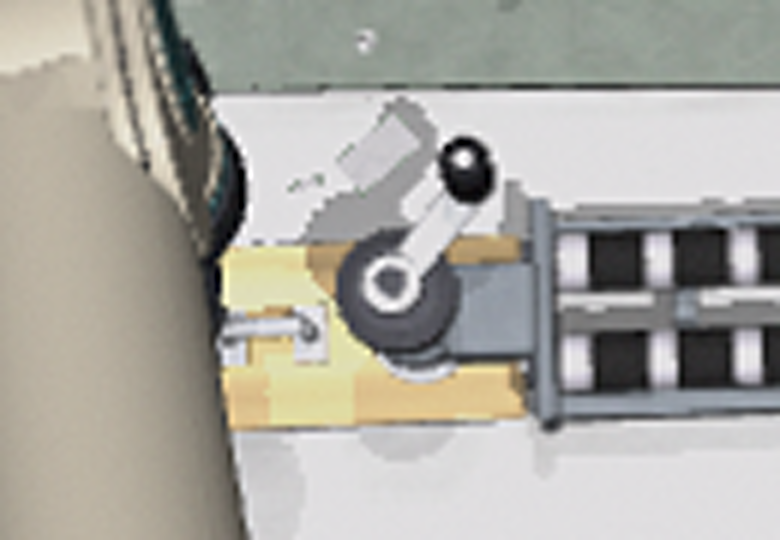

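View pics/s6c.png

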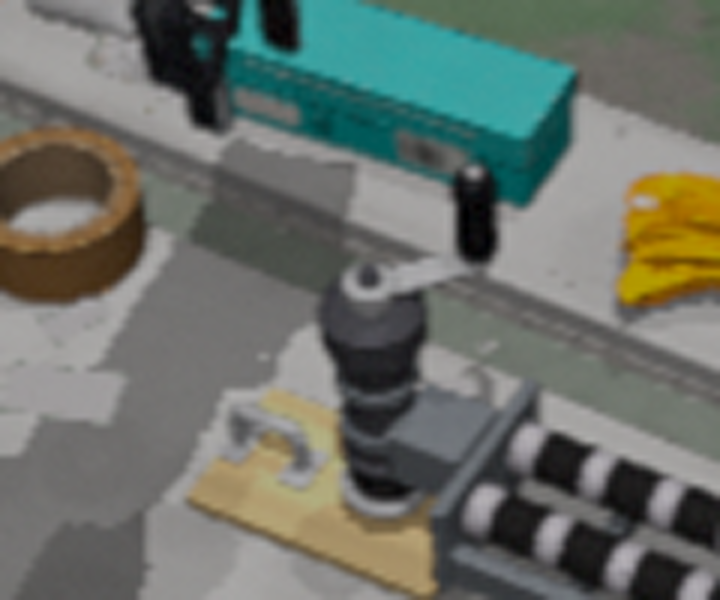

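```bash
python3 -m handwheel '[0.011,-0.028,0,0,0,0,0.011,-0.028,0,0,0,0,0.011,-0.028,0,0,0,0,0.011,-0.028,0,0,0,0,0,0,0,0,0,0,0,0,0,0,0,0,0,0,0,0,0,0]'
python3 - <<'E'
from h import *
cap('wrist','w7');  f=load('w7'); c=cloud(f)
s=env.read_state();print(s['position'])
X,Y,Z=[c[...,i] for i in range(3)]
m=(Z>.235)&(Z<.26)&(np.hypot(X-.614,Y-.143)<.03); P=c[m]; print(len(P),P.mean(0) if len(P) else 0, P.min(0),P.max(0))
E
```

```text
t: 7.7
position: [0.6136, 0.1434, 0.3008]
tool_rot: [-0.51, 0.49, -0.489, 0.51]
contact_force: [-0.7, -0.1, -0.2]
finger_gap: 0.0597
[0.61362069 0.14320479 0.30079975]
1156 [0.613339   0.14842404 0.2505539 ] [0.60164357 0.13418815 0.2350571 ] [0.62508898 0.15736913 0.25661049]
```

View pics/w7.png

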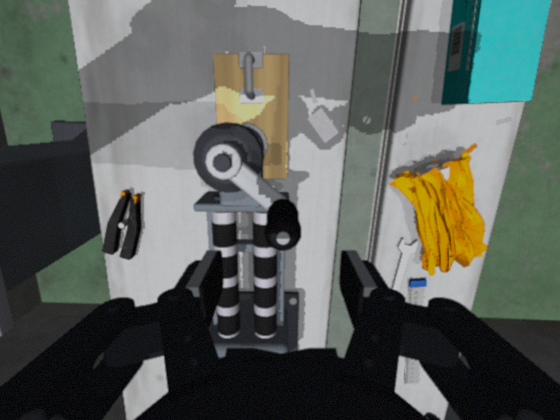

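```bash
python3 - <<'E'
from h import *
f=load('w7'); np.set_printoptions(precision=4,suppress=True)
print('grip',pz(f,283,238,.2525),pd(f,283,236)); print('hub',pd(f,222,161,2),pz(f,222,161,.203)); 
c=cloud(f); P=c[(c[...,2]>.178)&(c[...,2]<.19)&(np.hypot(c[...,0]-.571,c[...,1]-.182)<.04)]; print(len(P),P.min(0),P.max(0),np.median(P[:,2]))
for n in ((225,235),(265,235),(225,310),(265,310)): print(pd(f,*n))
E
```

```text
grip [0.6141 0.1442 0.2525] [0.6139 0.1465 0.2549]
hub [0.5675 0.184  0.205 ] [0.5671 0.1837 0.203 ]
2301 [0.5386 0.1541 0.178 ] [0.5954 0.2108 0.1895] 0.18318582164481653
[0.5487 0.0807 0.0956]
[0.6026 0.1446 0.2495]
[ 0.5477 -0.0225  0.0959]
[ 0.599  -0.0208  0.0953]
```

```bash
python3 -m handwheel '[0,0.001,-0.025,0,0,0,0,0,-0.025,0,0,0,0,0,-0.025,0,0,0,0,0,0,0,0,0]'
python3 -m handwheel '[0,0,0,0,0,0,0,0,0,0,0,0,0,0,0,0,0,0]' 1 40
cat > wind.py <<'E'
from h import *
import sys
# angle start, step, n : exact circle increments
a0,st,n=map(float,sys.argv[1:4]); n=int(n)
a=a0-st*np.arange(n+1); p=.06*np.c_[np.cos(a),np.sin(a)]
print(np.round(np.diff(p,axis=0),4).tolist(),'end angle',a[-1])
E
python3 wind.py -.71 .3 10
python3 - <<'E'
from h import *
s=env.read_state();print(s['position'],s['contact_force'])
E
```

```text
t: 8.25
position: [0.6125, 0.1434, 0.224]
tool_rot: [0.511, -0.491, 0.489, -0.509]
contact_force: [0.3, -0.8, 0.7]
finger_gap: 0.0598
t: 8.62
position: [0.6147, 0.1429, 0.2272]
tool_rot: [-0.509, 0.49, -0.491, 0.51]
contact_force: [-0.6, 1.3, 5.8]
finger_gap: 0.0233
[[-0.0136, -0.0117], [-0.0164, -0.0072], [-0.0178, -0.002], [-0.0176, 0.0034], [-0.0158, 0.0084], [-0.0126, 0.0127], [-0.0083, 0.0159], [-0.0032, 0.0176], [0.0021, 0.0178], [0.0073, 0.0164]] end angle -3.71
[0.614693   0.14285137 0.22721529] [-0.63020896  1.31084514  5.80385314]
```

```bash
python3 -m handwheel '[-0.0136,-0.0117,0,0,0,0,-0.0164,-0.0072,0,0,0,0,-0.0178,-0.002,0,0,0,0,-0.0176,0.0034,0,0,0,0]'
python3 -m handwheel '[-0.0158,0.0084,0,0,0,0,-0.0126,0.0127,0,0,0,0,-0.0083,0.0159,0,0,0,0]'
python3 -m handwheel '[-0.0032,0.0176,0,0,0,0,0.0021,0.0178,0,0,0,0,0.0073,0.0164,0,0,0,0]'
```

```text
t: 9.12
position: [0.5516, 0.1225, 0.2273]
tool_rot: [-0.507, 0.488, -0.493, 0.51]
contact_force: [5.5, -3.4, 1.3]
finger_gap: 0.0232
t: 9.5
position: [0.5121, 0.1583, 0.2272]
tool_rot: [0.509, -0.49, 0.492, -0.508]
contact_force: [-0.6, -5.6, 7.1]
finger_gap: 0.0233
t: 9.88
position: [0.5172, 0.2127, 0.2271]
tool_rot: [0.51, -0.491, 0.49, -0.509]
contact_force: [-3.2, -5.2, 7.5]
finger_gap: 0.0231
```

```bash
python3 wind.py -3.71 .3 10
cat > ft.py <<'E'
from h import *
s=env.read_state(); p=s['position'][:2]-[.569,.183]; a=np.arctan2(p[1],p[0]); F=s['contact_force']
print('angle %.2f r %.4f Ft %.2f Fr %.2f Fz %.1f'%(a,np.hypot(*p),-(F[0]*np.sin(a)-F[1]*np.cos(a)),F[0]*np.cos(a)+F[1]*np.sin(a),F[2]))
E
python3 ft.py
```

```text
[[0.0118, 0.0135], [0.0153, 0.0094], [0.0174, 0.0045], [0.0179, -0.0009], [0.0169, -0.0061], [0.0143, -0.0108], [0.0105, -0.0146], [0.0057, -0.017], [0.0004, -0.0179], [-0.0049, -0.0172]] end angle -6.71
angle 2.62 r 0.0597 Ft 6.06 Fr 0.19 Fz 7.5
```

```bash
python3 -m handwheel '[0.0118,0.0135,0,0,0,0,0.0153,0.0094,0,0,0,0]'>/dev/null; python3 ft.py
python3 -m handwheel '[0.0174,0.0045,0,0,0,0]'>/dev/null; python3 ft.py
python3 -m handwheel '[0.0179,-0.0009,0,0,0,0]'>/dev/null; python3 ft.py
python3 -m handwheel '[0.0169,-0.0061,0,0,0,0]'; python3 ft.py
```

```text
angle 2.00 r 0.0582 Ft 6.61 Fr -4.02 Fz 9.0
angle 1.69 r 0.0577 Ft 6.03 Fr -4.84 Fz 8.5
angle 1.38 r 0.0575 Ft 6.04 Fr -6.41 Fz 9.7
t: 10.5
position: [0.5962, 0.2335, 0.227]
tool_rot: [0.511, -0.491, 0.489, -0.508]
contact_force: [-8.8, -4.0, 11.2]
finger_gap: 0.0228
angle 1.08 r 0.0574 Ft 5.83 Fr -7.66 Fz 11.2
```

```bash

python3 -m handwheel '[0.0138,-0.0112,-0.0005,0,0,0]'>/dev/null; python3 ft.py
python3 -m handwheel '[0.0098,-0.0148,-0.0005,0,0,0]'>/dev/null; python3 ft.py
python3 -m handwheel '[0.0057,-0.017,0,0,0,0]'>/dev/null; python3 ft.py
python3 -m handwheel '[0.0004,-0.0179,0,0,0,0]' ; python3 ft.py
```

```text
angle 0.78 r 0.0575 Ft 5.93 Fr -6.99 Fz 13.0
angle 0.48 r 0.0579 Ft 5.17 Fr -6.96 Fz 14.6
angle 0.19 r 0.0584 Ft 5.09 Fr -6.36 Fz 11.9
t: 11.0
position: [0.6278, 0.1767, 0.2271]
tool_rot: [-0.508, 0.491, -0.489, 0.512]
contact_force: [-3.9, 5.9, 9.7]
finger_gap: 0.0228
angle -0.11 r 0.0591 Ft 5.42 Fr -4.47 Fz 9.7
```

```bash
python3 wind.py -.127 .3 14
python3 -m handwheel '[-0.0049,-0.0172,0,0,0,0]'>/dev/null; python3 ft.py
python3 -m handwheel '[-0.0097,-0.015,0,0,0,0]'>/dev/null; python3 ft.py
```

```text
[[-0.0049, -0.0172], [-0.0098, -0.015], [-0.0138, -0.0115], [-0.0166, -0.0069], [-0.0179, -0.0017], [-0.0176, 0.0037], [-0.0157, 0.0087], [-0.0124, 0.0129], [-0.008, 0.016], [-0.0029, 0.0177], [0.0024, 0.0178], [0.0076, 0.0163], [0.012, 0.0133], [0.0154, 0.0091]] end angle -4.327
angle -0.41 r 0.0599 Ft 5.85 Fr -2.56 Fz 7.9
angle -0.70 r 0.0608 Ft 6.36 Fr -1.09 Fz 5.7
```

```bash

python3 -m handwheel '[-0.0138,-0.0115,0,0,0,0]'>/dev/null; python3 ft.py
python3 -m handwheel '[-0.0166,-0.0069,0,0,0,0]'>/dev/null; python3 ft.py
python3 -m handwheel '[-0.0179,-0.0017,0,0,0,0]' ; python3 ft.py
```

```text
angle -1.00 r 0.0616 Ft 5.48 Fr -1.04 Fz 4.7
angle -1.29 r 0.0623 Ft 6.80 Fr -1.18 Fz 3.2
t: 11.62
position: [0.5687, 0.1203, 0.2272]
tool_rot: [-0.506, 0.488, -0.493, 0.512]
contact_force: [6.7, 1.8, 3.8]
finger_gap: 0.023
angle -1.58 r 0.0627 Ft 6.71 Fr -1.79 Fz 3.8
```

```bash

python3 -m handwheel '[-0.0176,0.0037,0,0,0,0]'>/dev/null; python3 ft.py
python3 -m handwheel '[-0.0157,0.0087,0,0,0,0]'; python3 ft.py
```

```text
angle -1.86 r 0.0629 Ft 8.27 Fr -0.69 Fz 2.4
t: 11.88
position: [0.5354, 0.1298, 0.2272]
tool_rot: [-0.507, 0.488, -0.495, 0.51]
contact_force: [7.9, -6.4, 3.7]
finger_gap: 0.0232
angle -2.13 r 0.0630 Ft 10.04 Fr 1.17 Fz 3.7
```

```bash
python3 - <<'E'
from h import *
cap('scene','s8'); crop('s8',200,150,290,230,8,'s8c')
E
```

```text
(no output)
```

View pics/s8c.png

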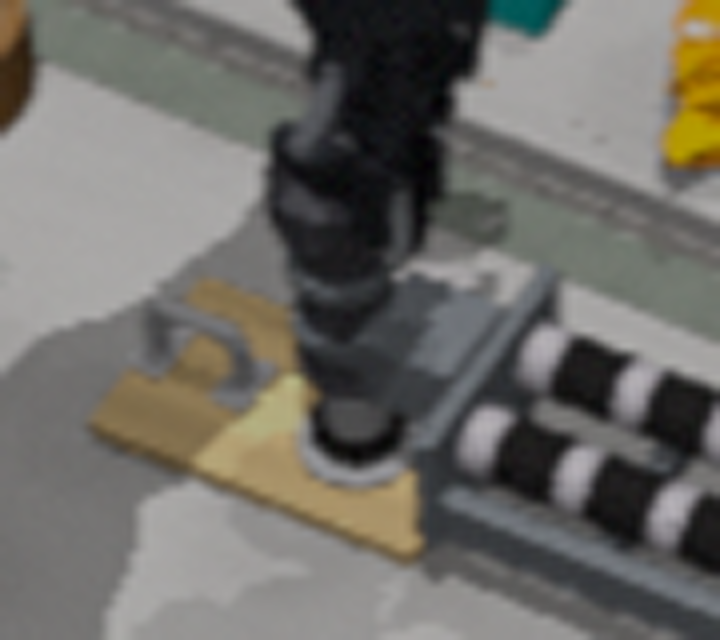

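```bash

python3 ft.py; python3 -m handwheel '[-0.0068,0.0061,0,0,0,0]'>/dev/null; python3 ft.py
```

```text
angle -2.18 r 0.0629 Ft 5.49 Fr 4.78 Fz 9.7
angle -2.28 r 0.0628 Ft 10.57 Fr 4.30 Fz 6.9
```

```bash

python3 -m handwheel '[0,0,0,0,0,0,0,0,0,0,0,0,0,0,0,0,0,0,0,0,0.025,0,0,0,0,0,0.05,0,0,0,0.005,-0.03,0,0,0,0,0.008,-0.05,0,0,0,3,0.008,-0.055,0,0,0,3,0.008,-0.055,0,0,0,3,0.008,-0.055,0,0,0,3,0.008,-0.055,0,0,0,3,0.008,-0.055,0,0,0,0,0.008,-0.055,0,0,0,0,0.008,-0.055,-0.04,0,0,0,0,-0.02,-0.06,0,0,0,0,0,0,0,0,0,0,0,0,0,0,0]' 0.3 40
python3 - <<'E'
from h import *
cap('wrist','w9'); s=env.read_state(); print(s['position'],R.from_quat(s['tool_rot']).as_matrix()[:,2]); cap('scene','s9'); crop('s9',200,120,450,300,3,'s9c')
E
```

```text
t: 14.18
position: [0.5937, -0.3396, 0.2053]
tool_rot: [-0.569, 0.419, -0.42, 0.57]
contact_force: [0.4, -0.6, -0.4]
finger_gap: 0.0596
[ 0.59431137 -0.33951717  0.20635293] [0.95474658 0.29740413 0.00312417]
```

View pics/w9.png

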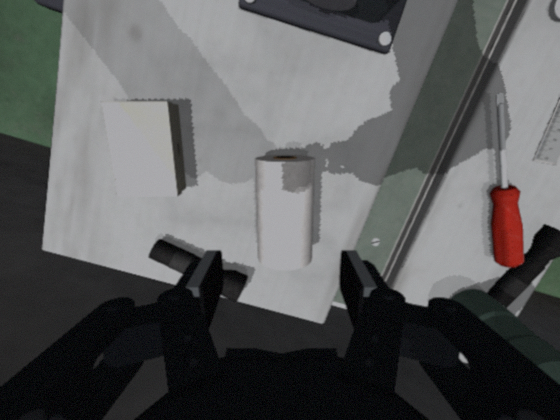

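View pics/s9c.png

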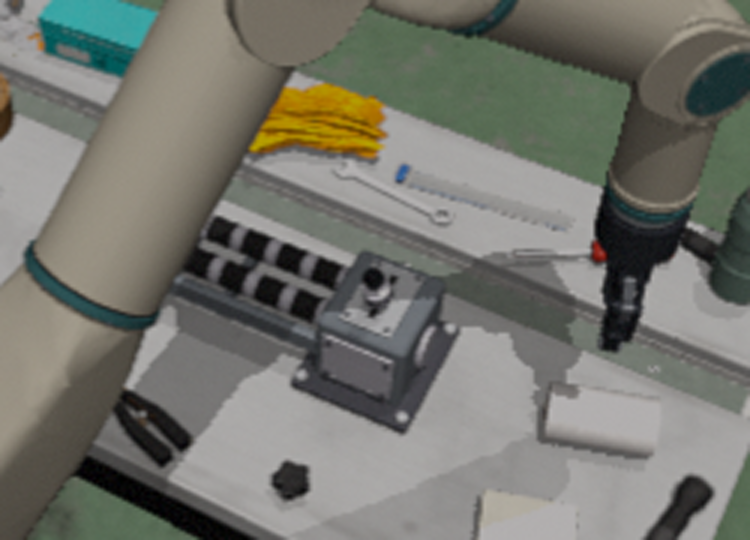

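```bash
python3 - <<'E'
from h import *
f=load('w9'); c=cloud(f)
m=(c[...,2]>.05)&(c[...,2]<.07)&(np.hypot(c[...,0]-.601,c[...,1]+.358)<.08); P=c[m]
print(len(P),cv2.minAreaRect(P[:,:2].astype(np.float32)),P[:,2].max())
m=(c[...,2]>.015)&(c[...,2]<.07)&(np.hypot(c[...,0]-.601,c[...,1]+.358)<.08); P=c[m]
print(len(P),cv2.minAreaRect(P[:,:2].astype(np.float32)))
E
```

```text
4682 ((0.6018799543380737, -0.3573684096336365), (0.045015111565589905, 0.11009696125984192), 17.153066635131836) 0.061262656344533484
6315 ((0.6021339893341064, -0.3571264147758484), (0.05996556207537651, 0.11124366521835327), 17.509679794311523)
```

```bash

python3 -m handwheel '[0.008,-0.0175,-0.02,0,0,0,0,0,-0.04,0,0,0,0,0,-0.04,0,0,0,0,0,-0.04,0,0,0,0,0,-0.03,0,0,0,0,0,0,0,0,0,0,0,0,0,0,0]' 0 30
python3 -m handwheel '[0,0,0,0,0,0,0,0,0,0,0,0,0,0,0,0,0,0]' 1 30
```

```text
t: 15.15
position: [0.6025, -0.3582, 0.0367]
tool_rot: [-0.569, 0.418, -0.421, 0.57]
contact_force: [-0.5, -0.9, 1.1]
finger_gap: 0.0854
t: 15.52
position: [0.602, -0.3583, 0.0363]
tool_rot: [-0.569, 0.418, -0.421, 0.57]
contact_force: [0.3, 0.7, 5.2]
finger_gap: 0.059
```

```bash

python3 -m handwheel '[0,0,0.03,0,0,0,0,0,0.05,0,0,0,0,0,0.055,0,0,0,0,0.01,0.055,0,0,0,-0.004,0.04,0.035,0,0,-3,-0.004,0.054,0.009,0,0,-3,-0.005,0.054,0,0,0,-3,-0.005,0.054,0,0,0,-3,-0.005,0.054,0,0,0,-3,-0.004,0.054,0,0,0,-0.7,-0.0025,0.04,0,0,0,0,0,0.014,0,0,0,0,0,0,0,0,0,0,0,0,0,0,0,0]'
python3 - <<'E'
from h import *
cap('wrist','w10'); s=env.read_state(); print(s['position'],s['contact_force'],R.from_quat(s['tool_rot']).as_matrix()[:,2]); cap('scene','s10'); crop('s10',180,100,400,270,3.5,'s10c')
E
```

```text
t: 17.27
position: [0.5711, 0.0137, 0.2683]
tool_rot: [0.506, -0.494, 0.495, -0.506]
contact_force: [0.1, -0.6, -2.6]
finger_gap: 0.0589
[0.57104302 0.01366269 0.26823305] [-0.46880037 -0.64106599 -2.66669184] [9.99738994e-01 2.28441067e-02 3.00599117e-04]
```

View pics/w10.png

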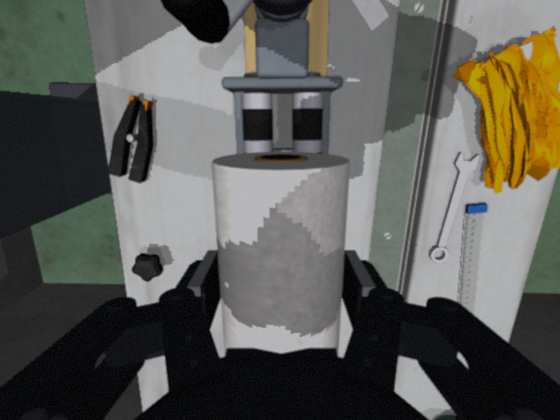

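View pics/s10c.png

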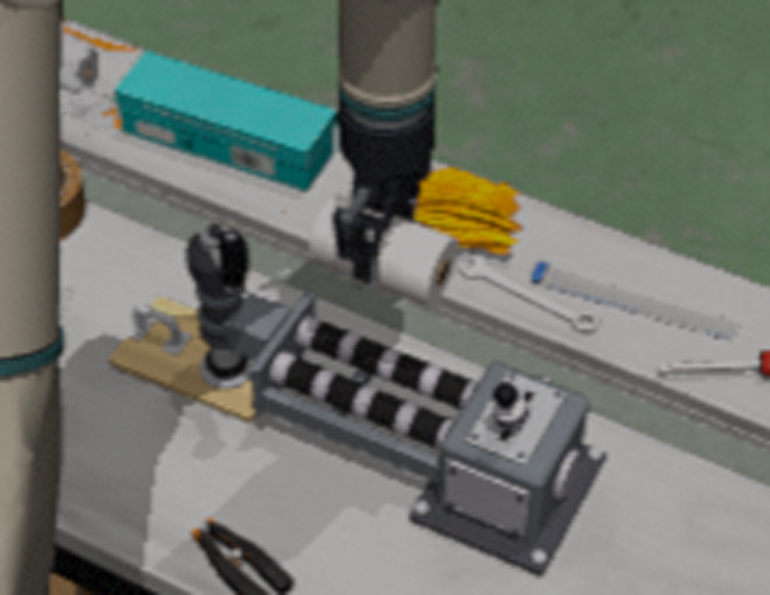

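```bash
python3 - <<'E'
from h import *
f=load('w10')
for u,v in ((258,125),(308,125)): print(pd(f,u,v),pz(f,u,v,.096))
for u,v in ((223,80),(343,80)): print(pz(f,u,v,.104))
E
```

```text
[0.54678343 0.07947287 0.09631363] [0.54676044 0.07946585 0.096     ]
[0.59481921 0.08062148 0.09600886] [0.59481999 0.08062132 0.096     ]
[0.51590601 0.11772204 0.104     ]
[0.623527   0.12031207 0.104     ]
```

```bash

python3 -m handwheel '[0.001,0,-0.03,0,0,0,0,0,-0.045,0,0,0,0,0,-0.04,0,0,0,0,0,-0.018,0,0,0,0,0,-0.006,0,0,0,0,0,-0.003,0,0,0,0,0,0,0,0,0]'
```

```text
t: 18.25
position: [0.5726, 0.0158, 0.1267]
tool_rot: [-0.506, 0.493, -0.494, 0.507]
contact_force: [-0.6, 0.3, -2.7]
finger_gap: 0.0588
```

```bash

python3 -m handwheel '[0,0,-0.0015,0,0,0,0,0,0,0,0,0]'
python3 -m handwheel '[0,0,-0.0015,0,0,0,0,0,0,0,0,0]'
```

```text
t: 18.5
position: [0.5727, 0.0161, 0.1254]
tool_rot: [-0.506, 0.493, -0.494, 0.507]
contact_force: [-0.0, -0.3, 2.8]
finger_gap: 0.0584
t: 18.75
position: [0.5728, 0.0161, 0.1253]
tool_rot: [-0.506, 0.493, -0.494, 0.507]
contact_force: [-3.5, -0.1, 14.3]
finger_gap: 0.0592
```

```bash

python3 -m handwheel '[0,0,0.0015,0,0,0,0,0,0,0,0,0]'
python3 -m handwheel '[0,0,0,0,0,0,0,0,0,0,0,0,0,0,0,0,0,0,0,0,0.02,0,0,0,0,0,0.04,0,0,0,0,0,0.05,0,0,0,0,0,0.04,0,0,0,0,0,0,0,0,0]' 0
python3 - <<'E'
from h import *
cap('wrist','w11'); s=env.read_state(); print(s['position']); cap('scene','s11'); crop('s11',180,100,400,270,3.5,'s11c')
f=load('w11'); c=cloud(f)
m=(c[...,2]>.135)&(c[...,2]<.16)&(abs(c[...,0]-.573)<.05)&(abs(c[...,1]-.016)<.08); P=c[m]
print(len(P),cv2.minAreaRect(P[:,:2].astype(np.float32)),np.percentile(P[:,2],99))
E
```

```text
t: 19.0
position: [0.5727, 0.0161, 0.1253]
tool_rot: [-0.506, 0.493, -0.494, 0.507]
contact_force: [-0.3, 1.9, 6.9]
finger_gap: 0.0589
t: 20.0
position: [0.574, 0.0158, 0.2777]
tool_rot: [-0.505, 0.492, -0.495, 0.508]
contact_force: [0.1, 0.9, -0.6]
finger_gap: 0.0859
[0.57260744 0.01616561 0.27566368]
6337 ((0.5713981986045837, 0.016528692096471786), (0.05053037032485008, 0.11031167954206467), 1.658932089805603) 0.14932204050939266
```

View pics/w11.png

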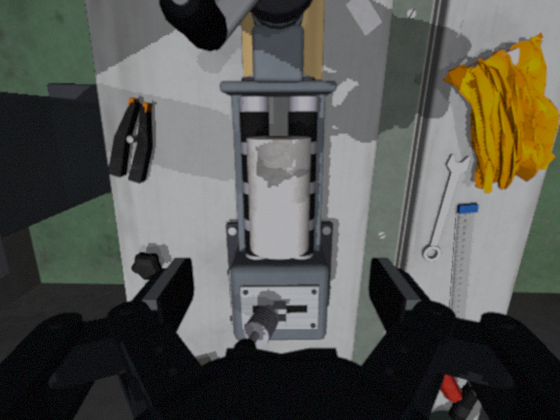

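View pics/s11c.png

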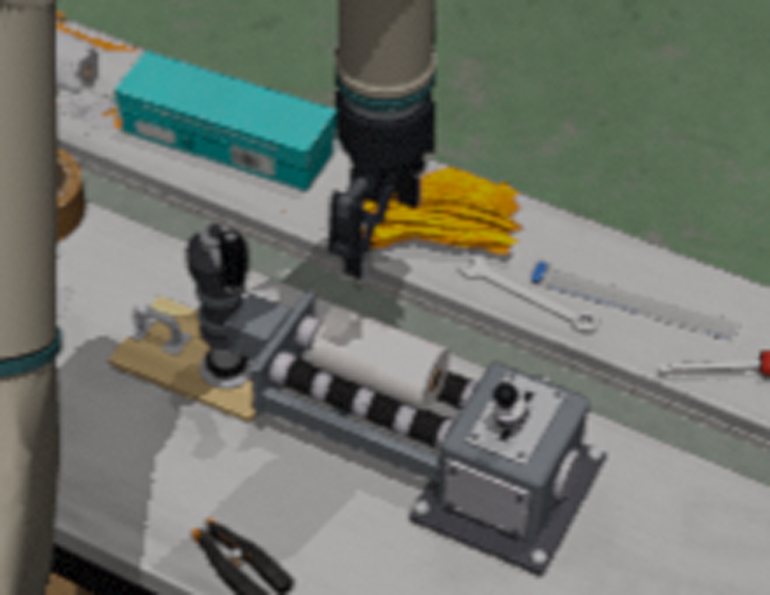

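```bash
python3 - <<'E'
from h import *
s=env.read_state(); print(s['qpos'])
f=load('w11'); c=cloud(f)
for u,v in ((262,325),(258,345),(267,315)): print(pd(f,u,v))
crop('w11',220,230,340,350,6,'w11c')
E
```

```text
[-0.38601944  0.52481313  0.47857115  1.71785638 -0.28425953  0.96852608
  0.22634603]
[ 0.55872296 -0.1063961   0.15472811]
[ 0.5548743  -0.13092948  0.15379795]
[ 0.56306077 -0.10556718  0.14019746]
```

View pics/w11c.png

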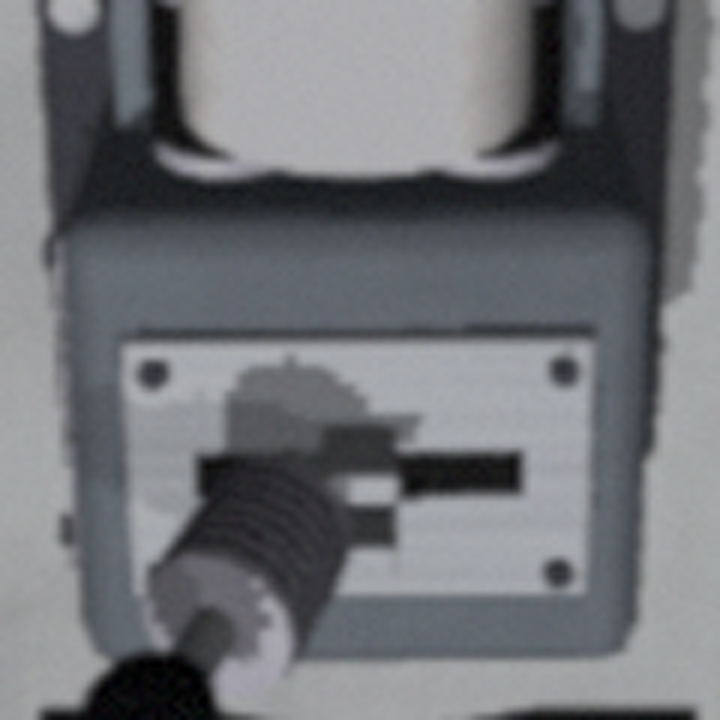

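```bash

python3 -m handwheel '[-0.005,-0.015,0,0,0,10,-0.005,-0.015,0,0,0,10,-0.005,-0.015,0,0,0,10,-0.005,-0.015,0,0,0,10,-0.005,-0.015,0,0,0,10,-0.005,-0.015,0,0,0,10,-0.005,-0.015,0,0,0,10,-0.006,-0.015,0,0,0,10,-0.006,-0.015,0,0,0,10,0,0,0,0,-10,0,0,0,0,0,-10,0,0,0,-0.01,0,0,0,0,0,0,0,0,0,0,0,0,0,0,0]' 0.3
python3 - <<'E'
from h import *
cap('wrist','w12'); s=env.read_state(); print(s['position'],s['qpos']); M=R.from_quat(s['tool_rot']).as_matrix(); print(M)
f=load('w12'); c=cloud(f)
cap('scene','s12'); crop('s12',280,130,400,270,4,'s12c')
E
```

```text
t: 21.85
position: [0.5266, -0.1187, 0.2644]
tool_rot: [0.698, 0.132, 0.113, -0.695]
contact_force: [0.7, 0.5, -0.5]
finger_gap: 0.0599
[ 0.52653864 -0.11866358  0.26455216] [ 0.24296272  0.32456689 -0.03650396  2.10218908 -0.16383577  0.37776168
  1.95024019]
[[ 9.39313256e-01  3.42117143e-01 -2.54257262e-02]
 [ 2.69355853e-02  3.37741640e-04  9.99637114e-01]
 [ 3.42001581e-01 -9.39657249e-01 -8.89788030e-03]]
```

View pics/w12.png

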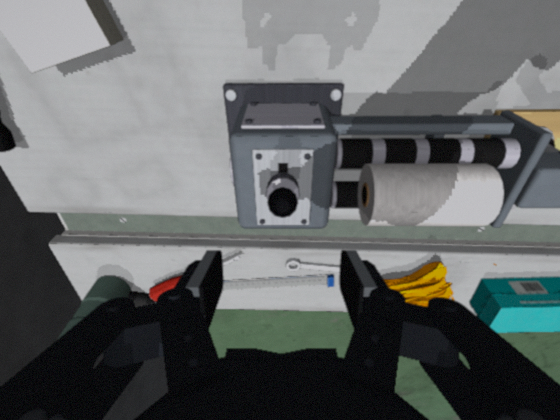

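View pics/s12c.png

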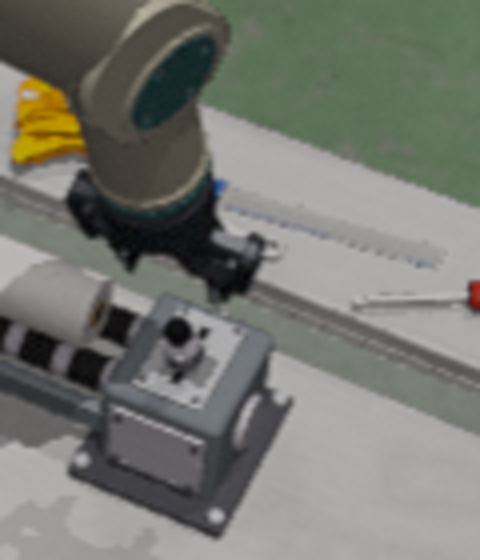

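```bash
python3 - <<'E'
from h import *
f=load('w12'); print(pd(f,283,203),pd(f,283,195),pd(f,275,181),pd(f,292,181)); c=cloud(f); 
P=c[(c[...,2]>.16)&(np.hypot(c[...,0]-.545,c[...,1]+.12)<.03)]; print(len(P),P.min(0),P.max(0),P.mean(0))
P=c[(c[...,2]>.13)&(c[...,2]<.155)&(np.hypot(c[...,0]-.555,c[...,1]+.12)<.03)]; print(len(P),P.min(0),P.max(0),P.mean(0))
E
python3 -m handwheel '[0,-0.001,-0.038,0,0,0,0.01,0,-0.028,0,0,0,0,0,0,0,0,0]'
python3 -c "
from h import *
s=env.read_state(); print(s['position'],s['qpos'])"
```

```text
[ 0.53837291 -0.11758511  0.18517084] [ 0.53414814 -0.11772885  0.18128018] [ 0.54182671 -0.12412107  0.14998373] [ 0.54201021 -0.11026935  0.1489568 ]
750 [ 0.53218239 -0.14862629  0.17019577] [ 0.55245717 -0.10712298  0.27145114] [ 0.53963379 -0.11967606  0.18545776]
454 [ 0.53943238 -0.13159989  0.13023528] [ 0.5571188  -0.1048342   0.15485648] [ 0.54550264 -0.11823908  0.14815551]
t: 22.32
position: [0.5309, -0.1172, 0.2067]
tool_rot: [-0.695, -0.13, -0.112, 0.698]
contact_force: [0.4, -0.2, 0.1]
finger_gap: 0.0596
[ 0.53094403 -0.11719007  0.20674832] [ 0.16918555  0.43041415  0.06204982  2.15565626 -0.45716358  0.24668116
  2.24510038]
```

```bash

python3 -m handwheel '[0,0,0,0,6,0,0,0,0,0,6,0,0,0,0,0,0,0,0,0,0,0,0,0]'
python3 -c "
from h import *
s=env.read_state(); print(s['position'],s['qpos']); print(R.from_quat(s['tool_rot']).as_matrix())"
```

```text
t: 22.82
position: [0.5301, -0.1176, 0.2081]
tool_rot: [-0.703, -0.057, -0.039, 0.708]
contact_force: [-0.4, -0.9, 0.2]
finger_gap: 0.0596
[ 0.53008262 -0.11764746  0.20810323] [-0.01699533  0.49161722  0.29343134  1.98391678 -0.32822015  0.57586675
  2.09737132]
[[ 0.99030614  0.13642369 -0.02612149]
 [ 0.02526063  0.00803788  0.99964858]
 [ 0.13658571 -0.99061797  0.00451382]]
```

```bash

python3 -m handwheel '[0.006,0,-0.017,0,0,0,0.007,0,-0.017,0,0,0,0.007,0,-0.017,0,0,0,0.0065,0,-0.0165,0,0,0,0,0,0,0,0,0,0,0,0,0,0,0]'
python3 - <<'E'
from h import *
s=env.read_state(); print(s['position'],s['qpos']); cap('wrist','w13'); cap('scene','s13'); crop('s13',280,130,400,270,4,'s13c')
E
```

```text
t: 23.58
position: [0.5572, -0.1179, 0.1404]
tool_rot: [-0.703, -0.057, -0.039, 0.708]
contact_force: [-0.2, -1.1, 0.7]
finger_gap: 0.0597
[ 0.55715181 -0.11787349  0.14038598] [ 0.02650139  0.62539083  0.22740141  1.97080992 -0.38958047  0.45468283
  2.14170398]
```

View pics/w13.png

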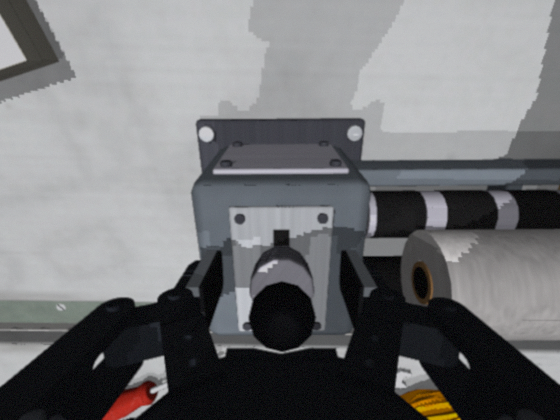

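View pics/s13c.png

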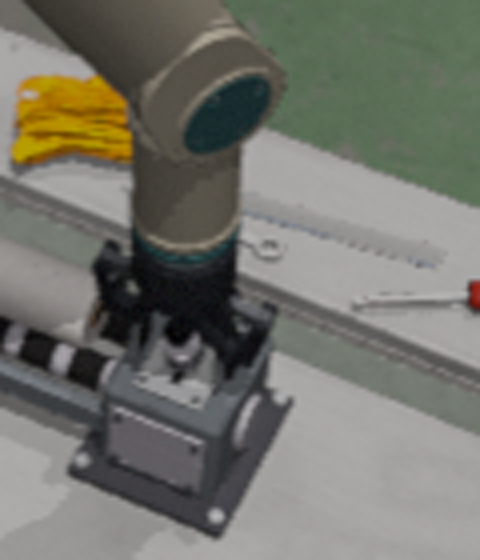

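Centred; close on the collar.

```bash

python3 -m handwheel '[0,0,0,0,0,0,0,0,0,0,0,0,0,0,0,0,0,0]' 1 60
python3 -m handwheel '[-0.0015,0,0.0045,0,0,0,-0.0015,0,0.0045,0,0,0,0,0,0,0,0,0]'
```

```text
t: 24.05
position: [0.5573, -0.1178, 0.1411]
tool_rot: [-0.703, -0.057, -0.039, 0.708]
contact_force: [-1.1, 0.4, 5.9]
finger_gap: 0.0264
t: 24.42
position: [0.5543, -0.1178, 0.1496]
tool_rot: [-0.703, -0.057, -0.039, 0.708]
contact_force: [2.7, -0.5, -5.0]
finger_gap: 0.0265
```

```bash

python3 -m handwheel '[-0.0013,0,0.0035,0,0,0,0,0,0,0,0,0]'
```

```text
t: 24.68
position: [0.553, -0.1179, 0.1531]
tool_rot: [-0.703, -0.057, -0.039, 0.708]
contact_force: [1.9, -1.1, -4.4]
finger_gap: 0.0264
```

```bash
python3 - <<'E'
import numpy as np
p=np.linspace(-.342,.358,8); r=.0691
print(np.round(np.c_[np.diff(r*np.sin(p)),np.diff(r*np.cos(p))],4).tolist())
E
cat > lv.py <<'E'
from h import *
s=env.read_state(); d=s['position']-[.5762,0,.088]; print('phi %.3f r %.4f'%(np.arctan2(d[0],d[2]),np.hypot(d[0],d[2])),'F',s['contact_force'].round(1),'tilt',np.degrees(np.arcsin(R.from_quat(s['tool_rot']).as_matrix()[0,1])).round(1),'q6',s['qpos'][5].round(2),s['position'].round(4))
E
python3 lv.py
python3 -m handwheel '[0.0066,0.0002,0.002,0,5.7,0]'>/dev/null; python3 lv.py
```

```text
[[0.0066, 0.002], [0.0068, 0.0013], [0.0069, 0.0006], [0.0069, -0.0001], [0.0069, -0.0007], [0.0068, -0.0014], [0.0066, -0.0021]]
phi -0.343 r 0.0691 F [ 1.9 -1.1 -4.4] tilt 7.8 q6 0.48 [ 0.553  -0.1179  0.1531]
phi -0.251 r 0.0697 F [ 2.6  1.4 -5. ] tilt 2.0 q6 0.65 [ 0.5589 -0.1178  0.1555]
```

```bash

python3 -m handwheel '[0.0068,0.0002,0.0013,0,5.7,0]'>/dev/null; python3 lv.py
python3 -m handwheel '[0.0069,0.0002,0.0006,0,5.7,0]'>/dev/null; python3 lv.py
python3 -m handwheel '[0.0069,0.0002,-0.0001,0,5.7,0]'>/dev/null; python3 lv.py
```

```text
phi -0.148 r 0.0694 F [ 1.6  0.  -5. ] tilt -3.8 q6 0.81 [ 0.566  -0.1176  0.1566]
phi -0.049 r 0.0690 F [ 1.2 -0.4 -5.2] tilt -9.5 q6 0.96 [ 0.5729 -0.1175  0.1569]
phi 0.051 r 0.0687 F [ 0.1 -0.5 -4.4] tilt -15.2 q6 1.11 [ 0.5797 -0.1173  0.1566]
```

```bash

python3 -m handwheel '[0.0069,0.0002,-0.0007,0,5.7,0]'>/dev/null; python3 lv.py
python3 -m handwheel '[0.0068,0.0002,-0.0012,0,5.7,0]'>/dev/null; python3 lv.py
python3 -m handwheel '[0.0066,0.0002,-0.0021,0,5.7,0]'>/dev/null; python3 lv.py
python3 -m handwheel '[0.001,0,-0.0004,0,0,0,0,0,0,0,0,0]'>/dev/null; python3 lv.py
```

```text
phi 0.151 r 0.0685 F [ 0.5 -0.5 -4.4] tilt -21.0 q6 1.26 [ 0.5865 -0.1172  0.1557]
phi 0.250 r 0.0686 F [-0.6 -0.4 -4.3] tilt -26.7 q6 1.41 [ 0.5932 -0.117   0.1545]
phi 0.350 r 0.0685 F [-2.9 -0.5 -4.8] tilt -32.4 q6 1.56 [ 0.5997 -0.1169  0.1524]
phi 0.352 r 0.0672 F [-4.2  0.2 -2.4] tilt -32.4 q6 1.55 [ 0.5994 -0.1169  0.1511]
```

```bash

python3 -m handwheel '[0.0015,0,-0.0005,0,0,0,0,0,0,0,0,0]'>/dev/null; python3 lv.py
python3 -m handwheel '[0.0015,0,-0.0005,0,0,0,0,0,0,0,0,0]'>/dev/null; python3 lv.py
```

```text
phi 0.354 r 0.0683 F [-9.3  0.7 -1.8] tilt -32.5 q6 1.56 [ 0.5999 -0.1169  0.1521]
phi 0.357 r 0.0683 F [-10.5  -0.1  -0.5] tilt -32.7 q6 1.56 [ 0.6001 -0.1169  0.152 ]
```

```bash

python3 -m handwheel '[-0.002,0,-0.0055,0,0,0,-0.0015,0,-0.0045,0,0,0,0,0,0,0,0,0]'>/dev/null; python3 lv.py
python3 -m handwheel '[-0.0005,0,0,0,0,0,0,0,0,0,0,0]'>/dev/null; python3 lv.py
```

```text
phi 0.358 r 0.0576 F [-11.2  -0.4   0.6] tilt -32.7 q6 1.54 [ 0.5964 -0.117   0.142 ]
phi 0.357 r 0.0579 F [-10.6   0.5  -0.2] tilt -32.6 q6 1.54 [ 0.5965 -0.117   0.1423]
```

```bash

python3 -m handwheel '[0,0,0,0,0,0,0,0,0,0,0,0,0,0,0,0,0,0]' 0.3; python3 lv.py
python3 -m handwheel '[0.008,0,0.022,0,0,0,0.015,0,0.04,0,0,0,0.015,0,0.04,0,-5,0,0.01,0,0.05,0,-5,0,0,0,0.04,0,0,0,0,0,0,0,0,0,0,0,0,0,0,0]'
python3 - <<'E'
from h import *
cap('wrist','w14'); cap('scene','s14'); crop('s14',280,150,380,250,6,'s14c'); cap('top','t14'); crop('t14',150,140,350,270,4,'t14c')
E
```

```text
t: 27.3
position: [0.601, -0.1161, 0.1418]
tool_rot: [-0.674, 0.187, 0.203, 0.685]
contact_force: [0.1, -0.4, 0.9]
finger_gap: 0.0599
phi 0.432 r 0.0592 F [ 0.1 -0.4  0.9] tilt -32.0 q6 1.53 [ 0.601  -0.1161  0.1418]
t: 28.18
position: [0.6482, -0.1161, 0.3327]
tool_rot: [-0.689, 0.127, 0.144, 0.699]
contact_force: [0.2, 0.7, 0.1]
finger_gap: 0.0597
```

View pics/w14.png

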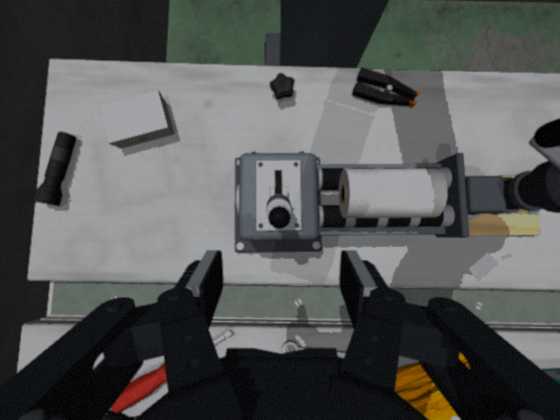

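View pics/s14c.png

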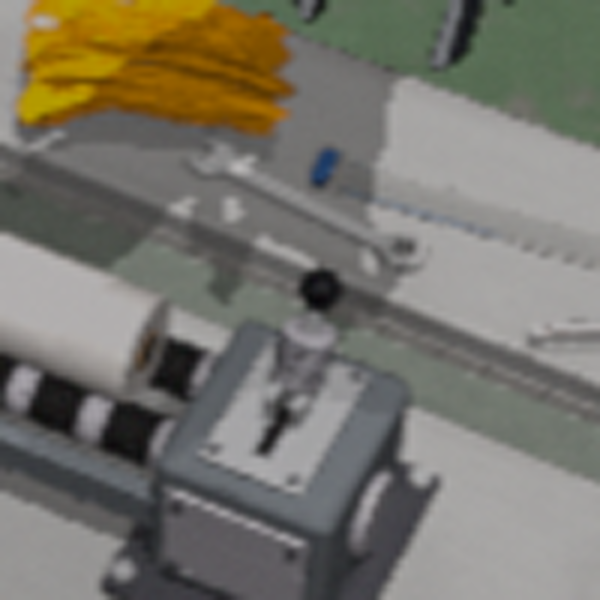

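View pics/t14c.png

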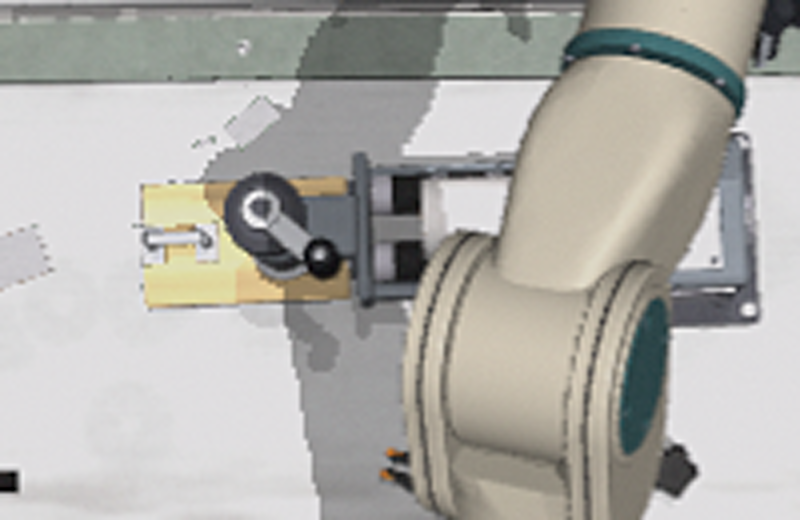

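```bash
python3 - <<'E'
from h import *
np.set_printoptions(precision=4,suppress=True)
for t in ('w14','s14'):
    f=load(t); c=cloud(f)
    P=c[(c[...,2]>.172)&(c[...,2]<.2)&(np.hypot(c[...,0]-.61,c[...,1]+.118)<.025)]; print(t,'knob',len(P),P.mean(0),P[:,2].max())
    P=c[(c[...,2]>.12)&(c[...,2]<.2)&(np.hypot(c[...,0]-.60,c[...,1]+.118)<.03)]
    # stem coordinate histogram
    d=P-[.5762,-.118,.088]; s=d[:,0]*.343+d[:,2]*.939; w=np.hypot(d[:,0]*.939-d[:,2]*.343,d[:,1])
    for a in np.arange(.03,.11,.005):
        k=(s>a)&(s<a+.005); print('%.3f n%d w%.4f'%(a,k.sum(),np.percentile(w[k],80) if k.any() else 0),end='; ')
    print()
crop('w14',240,150,320,240,8,'w14c')
E
```

```text
w14 knob 389 [ 0.609  -0.1168  0.1835] 0.18857954547047834
0.030 n2 w0.0190; 0.035 n69 w0.0185; 0.040 n5 w0.0138; 0.045 n27 w0.0141; 0.050 n18 w0.0144; 0.055 n20 w0.0144; 0.060 n20 w0.0142; 0.065 n139 w0.0138; 0.070 n93 w0.0124; 0.075 n0 w0.0000; 0.080 n0 w0.0000; 0.085 n0 w0.0000; 0.090 n8 w0.0115; 0.095 n128 w0.0113; 0.100 n243 w0.0082; 0.105 n10 w0.0048; 
s14 knob 40 [ 0.6061 -0.1193  0.1827] 0.1922362449005457
0.030 n7 w0.0178; 0.035 n11 w0.0169; 0.040 n7 w0.0130; 0.045 n16 w0.0134; 0.050 n15 w0.0139; 0.055 n7 w0.0143; 0.060 n15 w0.0140; 0.065 n17 w0.0136; 0.070 n22 w0.0137; 0.075 n4 w0.0081; 0.080 n3 w0.0058; 0.085 n5 w0.0062; 0.090 n8 w0.0100; 0.095 n12 w0.0106; 0.100 n13 w0.0109; 0.105 n6 w0.0073;
```

View pics/w14c.png

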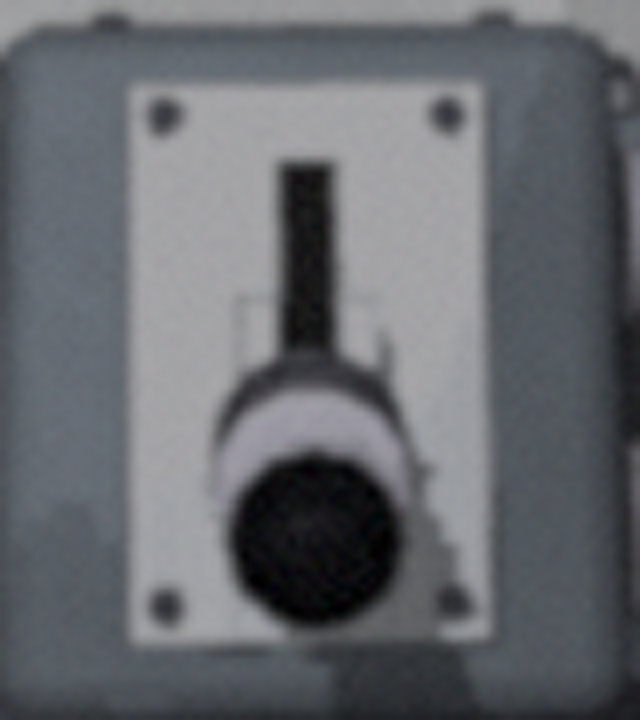

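```bash
python3 -m handwheel '[0,0,0,0,0,0,0,0,0,0,0,0]'; python3 -c "
from workcell import env
print(env.hand_in())"
```

```text
t: 28.58
position: [0.6483, -0.1162, 0.3327]
tool_rot: [-0.689, 0.128, 0.144, 0.698]
contact_force: [-0.0, 0.2, -0.3]
finger_gap: 0.0596
the job is handed in; nothing more can be done
None
```

The feeder is set up in the order you asked, and I handed the job in at about 28.6 s with the arm clear of everything. Hand-in gave no verdict.

- **Pad:** It lies square under the jack foot, with the foot about 31 mm off the pad's centre on the bare end. The pictures show the whole foot standing on the plate.
- **Crank:** I wound it about 7.85 rad. The force at the grip rose from about 6 N free to about 10.6 N, some 4.5 N more, and I stopped there. The readings scatter by about 0.5 N. The rise looked nearer 4 N per rad than the 3 stated.
- **Roll:** It rests in the valley between the drums, lined up with them. I measured its centre within about 1 mm of the cradle point, at about 119 mm height.
- **Lever:** I lifted the collar about 12.7 mm and took the lever to its far stop, which I felt as about 10 N. I then lowered the collar and let go. The depth images show the collar centred about 56 mm up the stem, so it is home, with the knob at the far end.

One thing did not go to plan. Tilting the hand fully in line with the lever ran a wrist joint close to its limit, so I gripped the collar with less tilt. The throw was still free of any blocking.

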